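Load the contact printer with a paddle and hold its cam at full lift

ROBOT

A 7-joint arm with a two-finger parallel gripper is mounted at the origin on a cart in front of the work surface, level with it; the furniture and walls round the work are solid. World frame = base frame: x ahead of the robot, y to its left, z up, the work surface at z = 0. Lengths are in m, angles in rad, forces in N, time in s.
With the tool pointing down it reaches from about 0.425 to 0.825 m from the base axis. Payload 3.6 kg.
Tool frame: the origin (TCP) lies at the very end of the fingers, on their centre line; the grasp point (between the pads) lies 19 mm behind it; z points along the fingers, y is the direction in which the jaws open and shut (so a half turn about z gives the same grasp; the last joint's range is limited). The gripper opens to 93 mm and grips with 3 to 60 N. Pads are 15 mm wide; open, the fingers measure 128 mm over their backs; the gripper's body (75 mm by 188 mm) begins 65 mm behind the grasp point.
Start: joints at [-1.353, 0.615, -0.013, 1.423, 0.008, 1.103, -0.04], TCP at [0.157, 0.631, 0.219] pointing down, gripper open.
Joint ranges: [-3.12, 3.12], [-0.3, 2.06], [-1.34, 1.32], [0.26, 2.42], [-1.36, 4.5], [0.01, 1.98], [-2.84, 2.84]. Speed limits (rad/s): [2.79, 2.79, 3.14, 3.14, 3.14, 3.14, 3.14].

INTERFACE

Orientations are given as a unit quaternion [x, y, z, w].
In Python, from station import arm gives the robot as it stands. The module is installed in compiled form; this text tells all that it offers.
- The arm moves only by the tool move_arm, never from a script. Its argument "increments" is one flat list of numbers, 7 for each row, row after row: the shift along the tool's x, y, z in mm, then the turn, a rotation vector about the tool's x, y, z in degrees, then the opening, from 0 (shut) to 1 (fully open). In form: [tx, ty, tz, ax, ay, az, hand, tx, ty, tz, ax, ay, az, hand, ...]. A call has 1 to 10 rows; each row is the pose to reach, as a shift and turn from the pose measured when the call began, along the tool's axes at that moment; what a row does not reach only later rows make up. A row lasts 1/12 s, in which the tool goes at most 41.7 mm and 7.16 degrees, less where a joint would pass 70% of its speed; a pose out of reach is approached as far as the arm can. A call with a gripper value outside its range is refused whole. The fingers move at their own pace and stop on an object; the grip force is fixed at half the most. Time passes only in rows, so rows that repeat a pose let the fingers close. It gives the time, the measured TCP pose, the force and the opening at its end, in the units of the state.
- arm.state(): the state, without advancing time (a new reading comes with each control period).
- arm.capture(name): name is "scene" or "top" or "wrist"; returns a dict with "image" (384x512x3 uint8, red, green, blue), "intrinsics" (3x3 intrinsics, pixels), "eye" and "orientation" of the camera in the world; the wrist camera has in their place "mount" (4x4, takes a point from camera to tool coordinates, whose origin is the TCP and whose axes are the flange's). Camera axes: x right, y up, looking along -z (the intrinsics and any distortion apply to the point x, -y, -z); pixel columns grow to the right and rows downward; lengths in m; the calibration is good to about 2 mm. A picture is of the moment at which its call begins: read the wrist's pose just before it. There is no depth.
- arm.finish_job(): hands the job in, once; it reports no verdict.
The state is a dict: "t": time; "joint_pos": joint angles; "dq": joint speeds; "joint_efforts": joint torques, N m; "position": TCP position; "tool_rot": TCP orientation; "force": force on the tool from outside, world axes, zero at the start; "torque": the same for the moment, N m; "grip_width": opening from 0.0 (shut) to 1.0 (fully open).
Only numpy, scipy, OpenCV 4.12 (cv2) and the standard library are available. Lean on these libraries where they do the work, as an engineer would, in place of code of your own. Each camera call takes 0.05 s, during which the arm holds its last target.

TASK

Slide the flat paddle under the gold-coated glass plate on its stand, lift the plate on it, carry it into the contact-printing jig and lower it into the nest between the platen and the stamp head, then draw the paddle out and lay it on the table; the gripper fingers must never touch the plate. Then raise the jig's sprung cam lever to its highest lift, so that the plate is pressed up against the stamp, and finish the job still holding the lever there. Do not drop the plate or disturb the other things on the table.

Things in the scene. Friction and masses are not known exactly. Their poses are not given: they have to be found in the camera images.
- jig: The contact-printing jig, fixed: aluminium base 124 x 112 x 10 mm, four guide rods with 12 mm nuts, 104 mm high, at x = +-38, y = +-47 mm. Origin at the centre of its underside on the table. +x is the way plate and paddle go in (the open front faces -x, to the robot); the lever is on its -y side. The cam shaft runs along y at x = 0, 32 mm above the table.
- nest (a point): Centre of the plate's underside when it lies in the nest, on the platen's two ledges: 59 mm above the table while the lever rests. Axes as the jig's. Between the ledges a channel 38 mm wide, 7 mm deep, runs along x for the blade. Side guides 70 mm apart and a rear stop at x = +36 mm stand 3 mm above the ledges; the stamp is 14 mm above this point, so the plate goes in level, underside 3 to 10 mm up.
- platen: The aluminium lift plate 92 x 110 x 5 mm that carries the nest and rides on the cam; slides straight up by 12 mm as the lever turns. Origin at the centre of its underside, 12 mm below the nest; axes as the jig's.
- stamp_head: The floating stamp head: aluminium frame 94 x 106 mm, 77 to 85 mm above the table, with a clear square stamp of 50 mm, on the four rods above the platen. Origin at the centre of the stamp's lower face, 73 mm above the table. The plate meets it near the end of the lift and pushes it up 2 mm at the top against springs (about 10 N).
- cam_lever (a joint): Angle of the cam lever on the jig's -y side, rad. 0 = at rest, lever 30 degrees above level and pointing to the jig's -x; growing values swing it up and over towards +x. Highest lift at 1.66 rad (35 degrees past upright, leaning to +x); beyond it the platen sinks again, end stop at 2.1. A spring pulls it back to 0 when let go (about 1 N at the grip at rest, 3 N at the top).
- lever_grip (a point): Centre of the lever's round black grip, 13 mm thick, 42 mm long, along the jig's y, 90 mm from the shaft axis, at y = -90 mm in the jig; 77 mm above the table at rest, 122 mm with the lever upright, 106 mm at highest lift. The lever's flat arm joins its inner end (y = -62 to -69 mm). The grip does not spin on the lever: it turns with it between the fingers.
- plate_stand: Low fixed aluminium stand, base 88 x 92 mm, on which the plate lies at first. Origin at the centre of its underside; +x away from its open front. Two ledges along x (y from 20 to 37 mm to either side, tops 31 mm above the table) leave a channel 40 mm wide under the plate, open in front and behind, free from 10 to 31 mm above the table. Lips round the plate reach 36.5 mm.
- plate_center (a point): Centre of the square gold-coated glass plate, 60 x 60 x 4 mm, 36 g; axes along its edges and up. At first it lies on the stand, its underside 31 mm above the table, edges along the stand's axes.
- paddle_grip (a point): Grip point of the loose paddle: middle of its black handle (90 mm long, 15 mm wide, 24 mm high), 12 mm above its flat underside. x points along the paddle to the blade, z up. It lies flat on the table.
- paddle_blade (a point): Middle of the upper face of the paddle's flat steel blade, 105 mm ahead of the grip point along the paddle's x, 2.5 mm above its underside. The blade is 28 mm wide and 2.5 mm thick, reaches 42 mm ahead of this point (round end) and 33 mm behind it; then a flat neck 13 mm wide, 3.5 mm thick, 52 mm behind the point a 16 mm high shoulder and at 60 mm the handle.
- spirit_level: Bystander: round spirit level, 32 mm wide, 12 mm high, on the table between paddle, jig and stand. Leave it.
- dish_35_a: Bystander: small round plastic dish with lid, 38 mm wide, 11 mm high, left front. Leave it.
- dish_35_c: Bystander: a second small round dish, 38 mm wide, 11 mm high, left front near the edge. Leave it.
- dish_60_a: Bystander: larger round dish, 60 mm wide, 14 mm high, behind the work. Leave it.
- tweezers: Bystander: fine tweezers, 127 mm long, on the left. Leave them.
- usb_stick: Bystander: memory stick, 52 mm long, 8 mm high, near the table's right edge. Leave it.
Not all that is in view belongs to the job. There is more than one size of the part that bears plate_center; the job needs the larger.

How it is judged:
On the way, in this order (a step that is already met when the one before it is completed fails the run):
1. the plate is lifted clear of the stand on the paddle's blade (height (world z) of plate_center above 0.042 m and contact force between plate and paddle above 0.1 N and contact force between plate and plate_stand below 0.02 N), for 0.2 s.
2. the plate lies in the nest, the paddle is drawn out from under it, the lever still down (horizontal distance between plate_center and nest below 0.008 m and z of plate_center in the frame of nest below 0.0035 m and contact force between plate and platen above 0.1 N and x of paddle_blade in the frame of jig below -0.075 m and value of joint cam_lever below 0.3 rad), for 0.2 s.
At the end, for the whole second after the job is handed in: The gripper fingers hold the cam lever within about 9 degrees of its highest lift (1.51 to 1.81 rad), the plate lies flat in the nest within 8 mm of its centre and is pressed against the stamp with more than 4 N, and the paddle lies flat on the table, let go and not propping the lever (value of joint cam_lever between 1.51 and 1.81 rad and contact force between the fingers and cam_lever above 0.5 N and contact force between plate and stamp_head above 4 N and horizontal distance between plate_center and nest below 0.008 m and z of plate_center in the frame of nest below 0.0035 m and height (world z) of paddle_grip below 0.02 m and height (world z) of paddle_blade below 0.012 m and contact force between the fingers and paddle below 0.1 N and contact force between paddle and cam_lever below 0.1 N); the arm keeps its last pose, push and grip.
It fails at once if the gripper fingers touch the coated plate (contact force between the fingers and plate above 0.1 N).
It fails at once if the plate is dropped or tipped over (height (world z) of plate_center below 0.02 m or angle between plate_center's own z axis and vertical above 0.5 rad).
It fails at once if another thing on the table is pushed more than 20 mm (distance of any of spirit_level, dish_35_a, dish_35_c, dish_60_a, tweezers, usb_stick from where it was at the start of the episode above 0.02 m).
It also fails if it takes over 72 s, if anything falls off the work surface, if the arm or the gripper's body presses on something with over 40 N, if the wrist force passes 120 N, or if a joint passes its speed limit or range.

## Working session

There is one attempt and no reset: what is moved stays moved. The work goes in short steps, Python scripts to look and compute and a tool call to move; the robot and the scene stay as the last step left them, time stands still between calls to the robot, and variables do not carry over. Pictures are saved under pics/ and viewed, and the job is handed in when it is done.

Besides the shell and the picture viewer there is one more tool, called after "Emit:" by a JSON object that holds its "method" and its "body". move_arm: Moves the arm, as the interface text tells. Its arguments: {"type":"object","properties":{"increments":{"type":"array","items":{"type":"number"}}},"required":["increments"]}

```bash
mkdir -p pics; ls
python3 - <<'E'
from station import arm
import cv2,json
s=arm.state(); print(s)
for n in ["scene","top","wrist"]:
    c=arm.capture(n); cv2.imwrite(f"pics/{n}0.png",c["image"][:,:,::-1])
    print(n,{k:(v.tolist() if hasattr(v,'tolist') else v) for k,v in c.items() if k!="image"})
E
```

```text
pics
{'t': 0.0, 'joint_pos': array([-1.35347439,  0.61589546, -0.01260617,  1.42493152,  0.00813332,
        1.10340375, -0.0403896 ]), 'dq': array([ 1.27719174e-03,  4.87251218e-04,  1.76079311e-03,  1.01457666e-03,
       -3.36114520e-04,  8.12947360e-05,  1.42116141e-04]), 'joint_efforts': array([ 5.66562630e-04, -4.58940196e+01,  2.09186934e-01, -1.65741116e+01,
       -6.11506915e-02,  2.05367297e-02,  2.25592635e-04]), 'position': array([0.15672913, 0.62998428, 0.21748585]), 'tool_rot': array([ 1.21567483e-01,  9.92582326e-01, -1.28802553e-03, -1.20662537e-04]), 'force': array([ 0.56493205, -0.88081081, -0.02421031]), 'torque': array([ 0.00378154, -0.05746502,  0.02987155]), 'grip_width': 0.9961737203198859}
scene {'intrinsics': [[445.32579631667534, 0.0, 258.4461912123529], [0.0, 445.32579631667534, 192.96849505564498], [0.0, 0.0, 1.0]], 'eye': [-0.011128220591095986, 0.5720187540568493, 0.6447733602774819], 'orientation': [-0.16068442967945837, 0.45903966471852375, 0.8284028888365634, -0.27787003084343004]}
top {'intrinsics': [[420.98521895509396, 0.0, 255.8016545027812], [0.0, 420.98521895509396, 194.51086033488792], [0.0, 0.0, 1.0]], 'eye': [0.3250639630068112, -0.14748633140645612, 0.9842980812935181], 'orientation': [0.0815336231829108, -0.08462523635944891, -0.7008376602211029, 0.7035747378051492]}
wrist {'intrinsics': [[319.2565944948316, 0.0, 254.3113879842912], [0.0, 319.2565944948316, 194.3288882254778], [0.0, 0.0, 1.0]], 'mount': [[0.0012384192938150048, 0.9552766872146823, 0.2957108675409047, 0.08354389986723995], [0.999998398783273, -0.0008010329668192445, -0.0016002428178570674, 0.000759732133067681], [-0.001291800504234699, 0.2957123758152976, -0.955276149624353, -0.16685838625765298], [0.0, 0.0, 0.0, 1.0]]}
```

View pics/scene0.png

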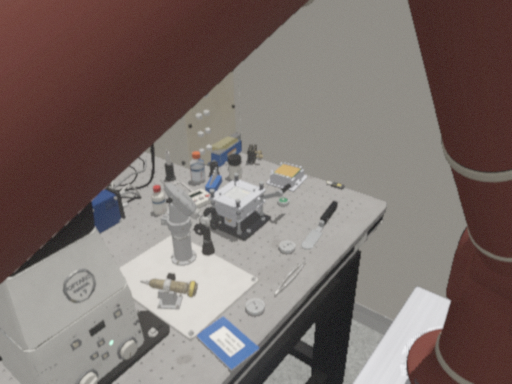

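View pics/top0.png

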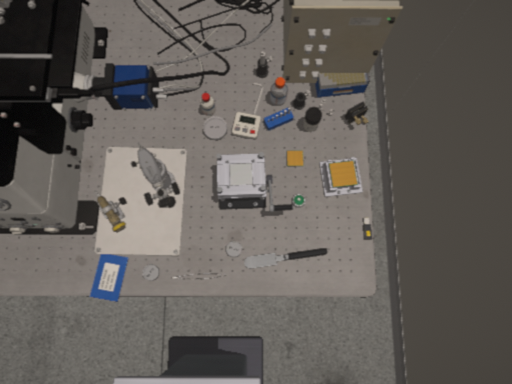

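View pics/wrist0.png

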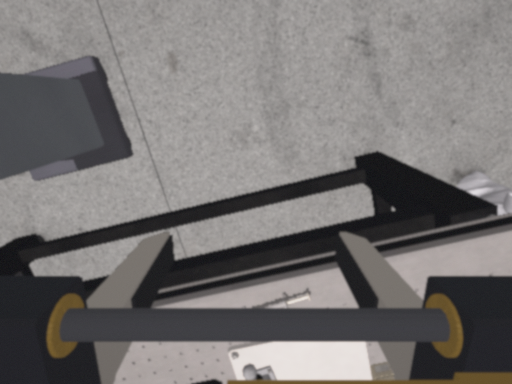

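```bash
cat > h.py <<'E'
from station import arm
import cv2, numpy as np
from scipy.spatial.transform import Rotation as R
def cam(n):
    s=arm.state(); c=arm.capture(n); img=c["image"][:,:,::-1].copy(); K=np.array(c["intrinsics"])
    if n=="wrist":
        M=np.array(c["mount"]); T=np.eye(4); T[:3,:3]=R.from_quat(s["tool_rot"]).as_matrix(); T[:3,3]=s["position"]
        W=T@M; Rm=W[:3,:3]; e=W[:3,3]
    else:
        Rm=R.from_quat(c["orientation"]).as_matrix(); e=np.array(c["eye"])
    return img,K,Rm,e
def ray(K,Rm,u,v):
    d=np.array([(u-K[0,2])/K[0,0],-(v-K[1,2])/K[1,1],-1.]); return Rm@d
def onz(K,Rm,e,u,v,z):
    d=ray(K,Rm,u,v); return e+d*(z-e[2])/d[2]
def proj(K,Rm,e,P):
    p=Rm.T@(np.asarray(P)-e); return K[0,2]+K[0,0]*p[0]/-p[2], K[1,2]-K[1,1]*p[1]/-p[2]
E
python3 - <<'E'
from h import *
img,K,Rm,e=cam("top")
cv2.imwrite("pics/topcrop.png",cv2.resize(img[130:290,200:400],None,fx=4,fy=3.7,interpolation=cv2.INTER_CUBIC)[:600,:800])
for nm,(u,v,z) in dict(gold=(343,175,.035),small=(295,158,.0),jig=(242,175,.085),level=(299,201,.012),handle=(307,254,.024),tip=(248,261,0),usb=(367,228,0),edgeR=(375,293,0)).items(): print(nm,onz(K,Rm,e,u,v,z).round(3))
E
```

```text
gold [ 0.601 -0.356  0.035]
small [ 0.654 -0.247  0.   ]
jig [ 0.585 -0.12   0.085]
level [ 0.543 -0.254  0.012]
handle [ 0.417 -0.268  0.024]
tip [ 0.403 -0.134  0.   ]
usb [ 0.481 -0.414  0.   ]
edgeR [ 0.332 -0.424  0.   ]
```

View pics/topcrop.png

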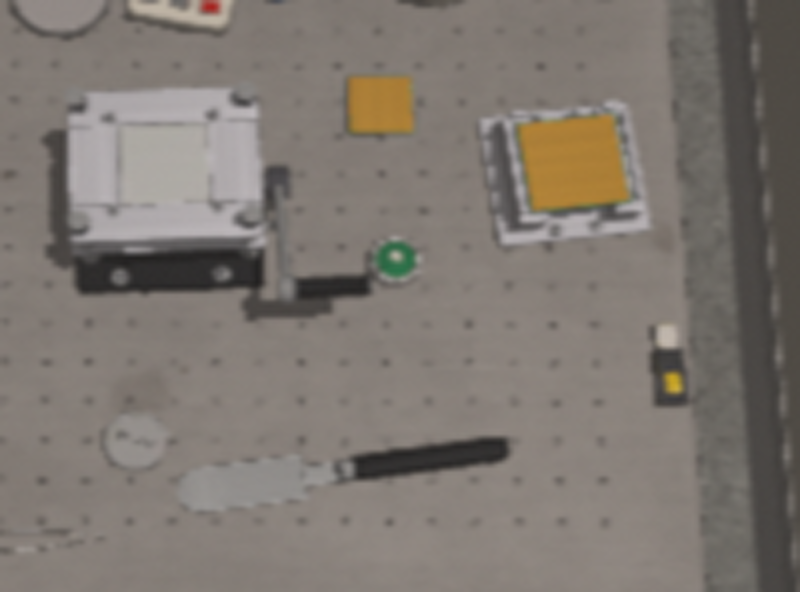

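```bash
cat >> h.py <<'E'
def tgt(yaw):
    # tool down, tool x at yaw(deg)
    c,s=np.cos(np.radians(yaw)),np.sin(np.radians(yaw))
    return np.array([[c,s,0],[s,-c,0],[0,0,-1.]])
def rel(P,yaw,st=None):
    s=st or arm.state(); Rt=R.from_quat(s["tool_rot"]).as_matrix()
    t=Rt.T@(np.array(P)-s["position"])*1000; a=R.from_matrix(Rt.T@tgt(yaw)).as_rotvec(degrees=True)
    print("to",P,yaw,"->",t.round(1).tolist(),a.round(2).tolist())
def st():
    s=arm.state(); Rt=R.from_quat(s["tool_rot"]).as_matrix()
    print("t",round(s["t"],2),"pos",s["position"].round(4),"yaw",round(float(np.degrees(np.arctan2(Rt[1,0],Rt[0,0]))),2),"down",Rt[:,2].round(4),"F",s["force"].round(2),"T",s["torque"].round(3),"grip",round(float(s["grip_width"]),3),"j",s["joint_pos"].round(2))
E
python3 -c "
from h import *
st()
rel([.20,.56,.36],150);rel([.38,.33,.36],120);rel([.47,.0,.34],95);rel([.42,-.2,.30],90)"
```

```text
t 0.2 pos [0.1567 0.6303 0.2179] yaw 166.04 down [-4.0e-04 -1.5e-03 -1.0e+00] F [-0.54 -0.76  0.11] T [ 0.011 -0.018 -0.022] grip 1.0 j [-1.35  0.62 -0.01  1.42  0.01  1.1  -0.04]
to [0.2, 0.56, 0.36] 150 -> [-58.9, -58.0, -142.0] [-0.09, 0.01, 16.04]
to [0.38, 0.33, 0.36] 120 -> [-289.1, -237.8, -141.7] [-0.08, 0.04, 46.04]
to [0.47, 0.0, 0.34] 95 -> [-456.1, -536.3, -121.2] [-0.08, 0.06, 71.04]
to [0.42, -0.2, 0.3] 90 -> [-455.8, -742.4, -80.9] [-0.07, 0.06, 76.04]
```

Emit:
{"method": "move_arm", "body": {"increments": [-10,-10,-40,0,0,3,1,-30,-30,-80,0,0,8,1,-59,-58,-110,0,0,14,1,-87,-80,-142,0,0,20,1,-118,-104,-142,0,0,25,1,-148,-128,-142,0,0,30,1,-178,-152,-142,0,0,34,1,-208,-176,-142,0,0,38,1,-238,-200,-142,0,0,42,1,-268,-224,-142,0,0,45,1]}}

```text
t: 1.03
position: [0.3636, 0.3464, 0.3605]
tool_rot: [0.494, 0.87, -0.001, 0.0]
force: [0.5, 0.8, -0.6]
grip_width: 1.0
```

```bash
python3 -c "
from h import *
st()
rel([.47,.0,.34],95);rel([.42,-.2,.30],90)"
```

```text
t 1.03 pos [0.3636 0.3464 0.3605] yaw 120.85 down [-3.0e-04 -1.2e-03 -1.0e+00] F [ 0.51  0.77 -0.63] T [-0.022 -0.059  0.015] grip 1.0 j [-1.    0.27  0.26  1.6  -0.07  1.28 -0.19]
to [0.47, 0.0, 0.34] 95 -> [-352.0, -86.3, 20.9] [-0.04, 0.06, 25.85]
to [0.42, -0.2, 0.3] 90 -> [-498.0, -231.8, 61.1] [-0.03, 0.06, 30.85]
```

Emit:
{"method": "move_arm", "body": {"increments": [-38,-9,2,0,0,3,1,-76,-18,4,0,0,6,1,-114,-27,6,0,0,9,1,-152,-36,8,0,0,12,1,-190,-46,10,0,0,15,1,-228,-56,12,0,0,18,1,-266,-66,14,0,0,20,1,-302,-76,16,0,0,22,1,-338,-88,18,0,0,24,1,-370,-105,20,0,0,26,1]}}

```text
t: 1.87
position: [0.4639, -0.0269, 0.3408]
tool_rot: [0.677, 0.736, -0.0, 0.001]
force: [0.1, 1.3, -0.7]
grip_width: 1.001
```

```bash
python3 -c "
from h import *
st()
img,K,Rm,e=cam('wrist');cv2.imwrite('pics/w1.png',img)
rel([.41,-.2,.30],95)"
```

```text
t 1.87 pos [ 0.4639 -0.0269  0.3408] yaw 94.76 down [ 6.0e-04 -1.5e-03 -1.0e+00] F [ 0.1   1.26 -0.68] T [-0.047  0.07   0.009] grip 1.001 j [-0.43  0.24  0.56  1.74 -0.13  1.21  0.25]
to [0.41, -0.2, 0.3] 95 -> [-159.2, -63.6, 42.4] [-0.01, 0.48, -1.09]
```

View pics/w1.png

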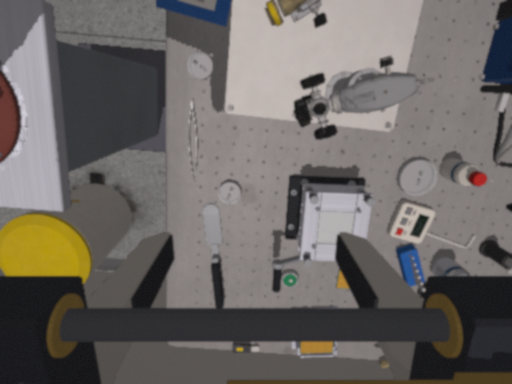

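Emit:
{"method": "move_arm", "body": {"increments": [-40,0,5,0,0,-1,1,-80,0,10,0,0,-1,1,-120,0,15,0,0,-1,1,-160,0,20,0,0,-1,1,-195,0,25,0,0,-1,1,-215,0,30,0,0,-1,1,-220,0,30,0,0,-1,1,-220,0,30,0,0,-1,1,-220,0,30,0,0,-1,1]}}

```text
t: 2.67
position: [0.4781, -0.2546, 0.3127]
tool_rot: [0.676, 0.737, -0.002, 0.002]
force: [0.2, 0.7, 0.2]
grip_width: 1.001
```

```bash
python3 -c "
from h import *
st()
img,K,Rm,e=cam('wrist');cv2.imwrite('pics/w2.png',img);np.savez('w2',img=img,K=K,Rm=Rm,e=e)
"
```

```text
t 2.67 pos [ 0.4781 -0.2546  0.3127] yaw 95.0 down [ 5.0e-04 -6.6e-03 -1.0e+00] F [0.18 0.67 0.19] T [-0.026  0.033 -0.008] grip 1.001 j [ 0.03  0.41  0.62  1.6  -0.24  1.21  0.79]
```

View pics/w2.png

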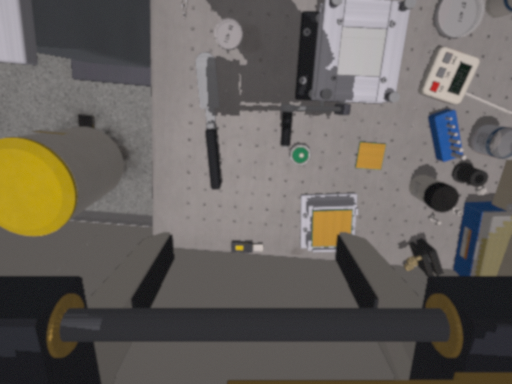

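```bash
python3 -c "
import cv2
i=cv2.imread('pics/w2.png')
cv2.imwrite('pics/w2a.png',cv2.resize(i[40:200,150:310],None,fx=3.75,fy=3.75,interpolation=cv2.INTER_CUBIC))
cv2.imwrite('pics/w2b.png',cv2.resize(i[130:260,280:380],None,fx=4.5,fy=4.5,interpolation=cv2.INTER_CUBIC))
cv2.imwrite('pics/w2c.png',cv2.resize(i[0:130,280:420],None,fx=4.5,fy=4.5,interpolation=cv2.INTER_CUBIC))
"
```

```text
(no output)
```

View pics/w2a.png

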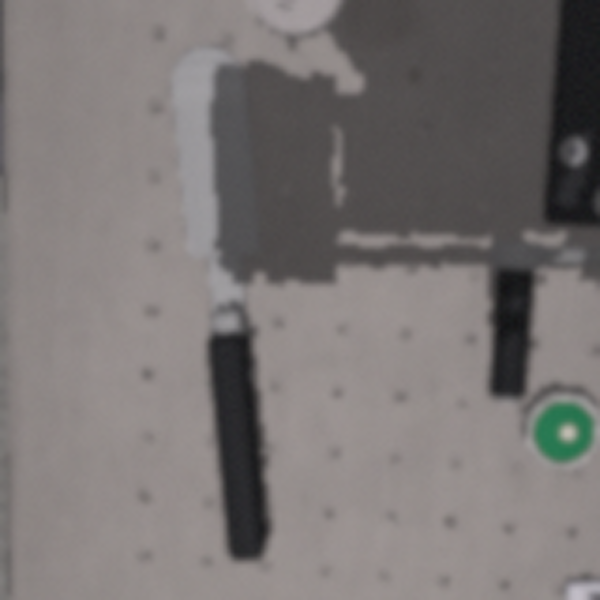

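View pics/w2b.png

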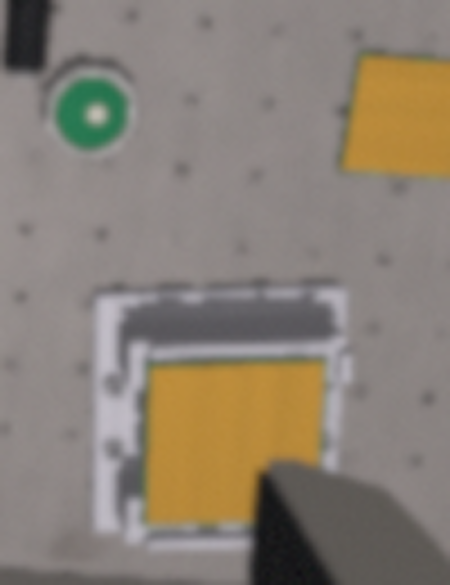

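View pics/w2c.png

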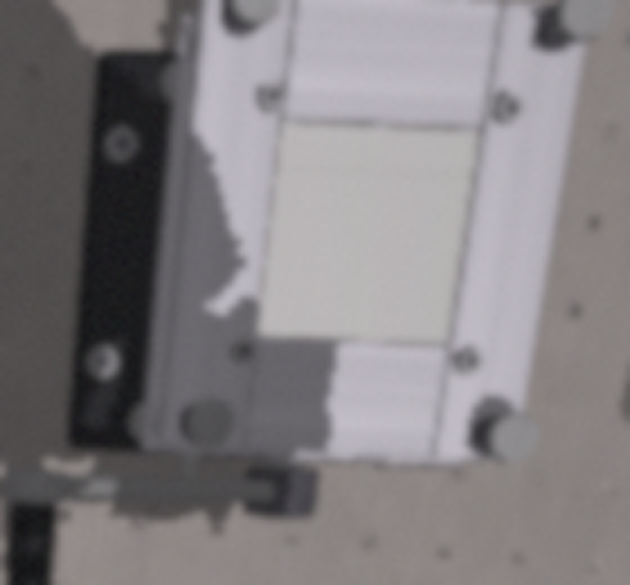

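```bash
cat > m1.py <<'E'
from h import *
d=np.load('w2.npz');W=(d['K'],d['Rm'],d['e'])
img,K,Rm,e=cam("top");T=(K,Rm,e)
cv2.imwrite("pics/t2.png",img)
def blobs(img,mask,C,z,amin=30):
    n,l,s,c=cv2.connectedComponentsWithStats(mask.astype('uint8'))
    for i in range(1,n):
        if s[i,4]>amin:
            r=cv2.minAreaRect(np.argwhere(l==i)[:,::-1].astype(np.float32))
            b=[onz(*C,u,v,z)[:2] for u,v in cv2.boxPoints(r)]
            L=[np.linalg.norm(b[1]-b[0]),np.linalg.norm(b[2]-b[1])]
            ang=[np.degrees(np.arctan2(*(b[1]-b[0])[::-1])),np.degrees(np.arctan2(*(b[2]-b[1])[::-1]))]
            print(c[i].round(1),s[i,4],"ctr",onz(*C,*r[0],z)[:2].round(4),"L",np.round(L,4),"ang",np.round(ang,1))
for nm,im,C in (("wrist",d['img'],W),("top",img,T)):
    h=cv2.cvtColor(im,cv2.COLOR_BGR2HSV).astype(int)
    print(nm,"gold"); blobs(im,(h[...,0]>12)&(h[...,0]<25)&(h[...,1]>130)&(h[...,2]>120),C,.035)
    print("black"); 
    m=(h[...,2]<60); 
    m2=np.zeros_like(m)
    if nm=="wrist": m2[100:200,160:300]=1
    else: m2[195:275,235:350]=1
    blobs(im,m&m2,C,.024)
    print("green"); blobs(im,(h[...,0]>60)&(h[...,0]<90)&(h[...,1]>100),C,.012,20)
E
python3 m1.py
```

```text
wrist gold
[ 28.8 190.8] 3642 ctr [ 0.1693 -0.3247] L [0.1035 0.1498] ang [  5.1 -94.5]
[370.2 155.3] 617 ctr [ 0.6398 -0.2381] L [0.0374 0.0348] ang [90.7 -4.7]
[329.6 226.1] 1121 ctr [ 0.6042 -0.3523] L [0.0557 0.0564] ang [98.2  5.1]
[239.1 247.5] 37 ctr [ 0.4668 -0.3972] L [0.0123 0.0085] ang [  5.1 -85.5]
black
[285.9 127.2] 295 ctr [ 0.5187 -0.2114] L [0.0456 0.0127] ang [94.5  3.1]
[213.3 157.7] 577 ctr [ 0.4195 -0.2638] L [0.0143 0.0849] ang [ 10.9 -81. ]
green
[299.5 154.5] 137 ctr [ 0.5451 -0.2495] L [0.0205 0.0194] ang [  5.1 -82.1]
top gold
[118.3 226. ] 44 ctr [0.4786 0.1609] L [0.0269 0.0088] ang [ -56.1 -145.2]
black
green
```

View pics/t2.png

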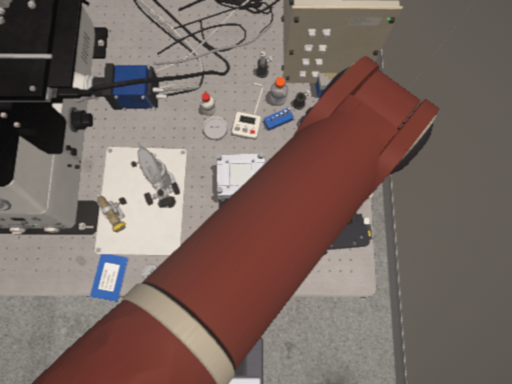

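```bash
sed -i 's/^cv2.imwrite("pics\/t2.png",img)/img=cv2.imread("pics\/top0.png")/' m1.py; python3 m1.py | sed -n '/top/,$p'
```

```text
top gold
[294.5 158. ] 230 ctr [ 0.6423 -0.2427] L [0.0357 0.0349] ang [-89.7 178.7]
[342.6 173.6] 543 ctr [ 0.6045 -0.3554] L [0.0577 0.0568] ang [ -82.3 -176.1]
[118.3 225.7] 39 ctr [0.4791 0.1609] L [0.0264 0.0081] ang [ -56.1 -145.2]
black
[248.6 202.5] 263 ctr [ 0.5366 -0.1366] L [0.0686 0.0246] ang [ -87.6 -178.1]
[282.7 207.4] 80 ctr [ 0.525  -0.2148] L [0.0386 0.0112] ang [ -82.5 -173.9]
[307.  253.5] 210 ctr [ 0.4183 -0.268 ] L [0.0843 0.0127] ang [ -82.1 -174.2]
green
[298.6 199.9] 42 ctr [ 0.5467 -0.2526] L [0.0166 0.017 ] ang [-89.7 178.7]
```

Run:
```python
from h import *
d=np.load('w2.npz');W=(d['K'],d['Rm'],d['e'])
print("lever grip",onz(*W,285.9,127.2,.083), )
img=cv2.imread("pics/top0.png")
_,K,Rm,e=cam("top"); print(onz(K,Rm,e,282.7,207.4,.083))
rel([.4153,-.241,.15],98.5); rel([.4153,-.241,.04],98.5)
```

```text
lever grip [ 0.51213023 -0.20560594  0.083     ]
[ 0.51265184 -0.20999537  0.083     ]
to [0.4153, -0.241, 0.15] 98.5 -> [19.9, -61.7, 163.0] [0.03, 0.43, -3.39]
to [0.4153, -0.241, 0.04] 98.5 -> [20.8, -61.8, 273.0] [0.03, 0.43, -3.39]
```

Emit:
{"method": "move_arm", "body": {"increments": [5,-20,30,0,0.4,-2,0.6,10,-40,60,0,0.4,-3.4,0.6,20,-62,95,0,0.4,-3.4,0.6,20,-62,135,0,0.4,-3.4,0.6,20,-62,163,0,0.4,-3.4,0.6,20,-62,190,0,0.4,-3.4,0.6,20,-62,190,0,0.4,-3.4,0.6,20,-62,190,0,0.4,-3.4,0.6]}}

```text
t: 3.53
position: [0.415, -0.2402, 0.1228]
tool_rot: [0.652, 0.758, -0.0, -0.001]
force: [1.3, -0.0, 0.4]
grip_width: 0.603
```

Run:
```python
from h import *
st()
img,K,Rm,e=cam('wrist');cv2.imwrite('pics/w3.png',img)
i,K2,R2,e2=cam('scene');cv2.imwrite('pics/s3.png',i)
rel([.4153,-.241,.03],98.5); rel([.4153,-.241,.009],98.5)
# predicted handle axis pixel
```

```text
t 3.53 pos [ 0.415  -0.2402  0.1228] yaw 98.59 down [-1.1e-03  7.0e-04 -1.0e+00] F [ 1.33 -0.01  0.43] T [-0.123  0.017  0.021] grip 0.603 j [ 0.14  0.53  0.49  2.03 -0.39  0.68  1.04]
to [0.4153, -0.241, 0.03] 98.5 -> [1.0, -1.2, 94.6] [0.17, 0.13, 0.06]
to [0.4153, -0.241, 0.009] 98.5 -> [1.0, -1.3, 115.6] [0.17, 0.13, 0.06]
```

View pics/w3.png

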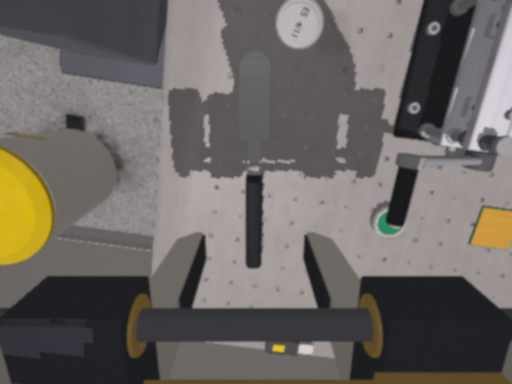

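View pics/s3.png

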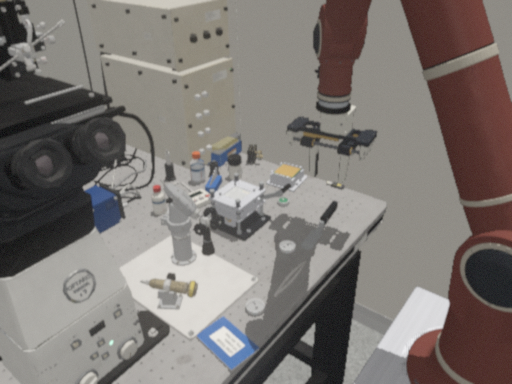

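Emit:
{"method": "move_arm", "body": {"increments": [1,-1,30,0,0,0,0.6,1,-1,60,0,0,0,0.6,1,-1,85,0,0,0,0.6,1,-1,100,0,0,0,0.6,1,-1,108,0,0,0,0.6,1,-1,112,0,0,0,0.6,1,-1,114,0,0,0,0.6,1,-1,114,0,0,0,0.6]}}

```text
t: 4.3
position: [0.4165, -0.2415, 0.0115]
tool_rot: [0.652, 0.758, 0.001, 0.003]
force: [-0.5, -0.4, 0.2]
grip_width: 0.599
```

Run:
```python
from h import *
st()
img,K,Rm,e=cam('wrist');cv2.imwrite('pics/w4.png',img)
i,K2,R2,e2=cam('scene');cv2.imwrite('pics/s4.png',cv2.resize(i[100:290,180:430],None,fx=3,fy=3,interpolation=2))
```

```text
t 4.3 pos [ 0.4165 -0.2415  0.0115] yaw 98.57 down [ 0.0054 -0.0029 -1.    ] F [-0.48 -0.41  0.15] T [-0.022  0.108 -0.008] grip 0.599 j [ 0.27  0.71  0.31  2.1  -0.55  0.39  1.18]
```

View pics/w4.png

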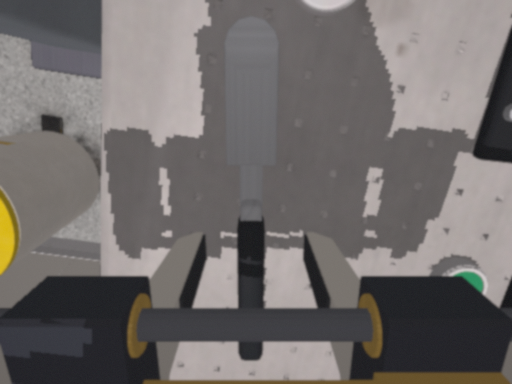

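View pics/s4.png

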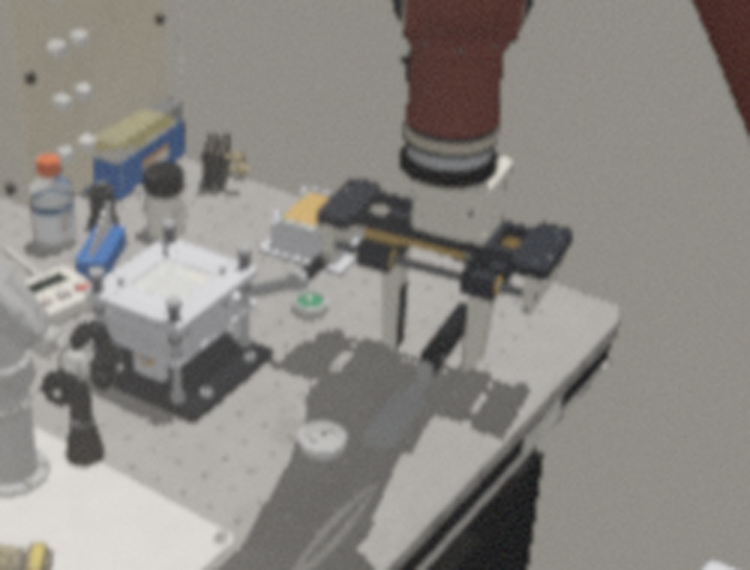

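Run:
```python
from h import *
st()
rel([.4155,-.241,.009],98.6)
```

```text
t 4.4 pos [ 0.4164 -0.2414  0.0117] yaw 98.57 down [ 0.0054 -0.003  -1.    ] F [0.58 0.06 0.08] T [-0.027  0.033 -0.005] grip 0.6 j [ 0.27  0.71  0.31  2.11 -0.55  0.39  1.18]
to [0.4155, -0.241, 0.009] 98.6 -> [0.5, -0.9, 2.6] [0.28, 0.22, -0.03]
```

Emit:
{"method": "move_arm", "body": {"increments": [0.5,-1,2.5,0.3,0.2,0,0.6,0.5,-1,3,0.5,0.3,0,0.6,0.5,-1,3,0.5,0.3,0,0.3,0.5,-1,3,0.5,0.3,0,0,0.5,-1,3,0.5,0.3,0,0,0.5,-1,3,0.5,0.3,0,0,0.5,-1,3,0.5,0.3,0,0,0.5,-1,3,0.5,0.3,0,0]}}

```text
t: 5.07
position: [0.4153, -0.2411, 0.0086]
tool_rot: [0.652, 0.758, -0.001, -0.002]
force: [0.3, -0.1, 0.3]
grip_width: 0.221
```

Run:
```python
from h import *
st()
rel([.4155,-.241,.009],98.6)
```

```text
t 5.07 pos [ 0.4153 -0.2411  0.0086] yaw 98.57 down [-4.e-03  9.e-04 -1.e+00] F [ 0.33 -0.14  0.27] T [-0.078  0.015 -0.028] grip 0.221 j [ 0.27  0.72  0.31  2.1  -0.55  0.4   1.17]
to [0.4155, -0.241, 0.009] 98.6 -> [0.0, 0.2, -0.4] [-0.22, -0.09, -0.03]
```

Emit:
{"method": "move_arm", "body": {"increments": [0,0,0,-0.2,-0.1,0,0,0,0,0,-0.2,-0.1,0,0,0,0,0,-0.2,-0.1,0,0,0,0,0,-0.2,-0.1,0,0,0,0,0,-0.2,-0.1,0,0]}}

```text
t: 5.48
position: [0.4151, -0.2411, 0.0086]
tool_rot: [0.652, 0.758, -0.0, -0.0]
force: [-0.1, 0.1, 0.3]
grip_width: 0.159
```

Run:
```python
from h import *
st()
rel([.4155,-.241,.009],98.6)
```

```text
t 5.48 pos [ 0.4151 -0.2411  0.0086] yaw 98.56 down [-6.e-04 -2.e-04 -1.e+00] F [-0.11  0.11  0.25] T [-0.132  0.109 -0.011] grip 0.159 j [ 0.28  0.72  0.31  2.1  -0.55  0.39  1.18]
to [0.4155, -0.241, 0.009] 98.6 -> [-0.0, 0.4, -0.4] [-0.04, 0.0, -0.04]
```

Emit:
{"method": "move_arm", "body": {"increments": [0,0,-10,0,0,0,0,0,0,-30,0,0,0,0,0,0,-60,0,0,0,0,0,0,-95,0,0,0,0,0,0,-130,0,0,0,0,0,0,-160,0,0,0,0,0,0,-175,0,0,0,0,0,0,-175,0,0,0,0]}}

```text
t: 6.15
position: [0.417, -0.2423, 0.1875]
tool_rot: [0.652, 0.758, 0.001, 0.004]
force: [0.3, -0.1, -1.0]
grip_width: 0.158
```

Run:
```python
from h import *
st()
img,K,Rm,e=cam('wrist');cv2.imwrite('pics/w5.png',img)
i,K2,R2,e2=cam('scene');cv2.imwrite('pics/s5.png',cv2.resize(i[50:290,180:430],None,fx=2.5,fy=2.5,interpolation=2))
rel([.46,-.35,.18],8)
rel([.46,-.35,.18],98)
```

```text
t 6.15 pos [ 0.417  -0.2423  0.1875] yaw 98.56 down [ 0.0069 -0.0035 -1.    ] F [ 0.26 -0.08 -1.  ] T [-0.135  0.028 -0.035] grip 0.158 j [ 0.08  0.44  0.57  1.95 -0.32  0.83  0.98]
to [0.46, -0.35, 0.18] 8 -> [-115.0, 28.1, 3.7] [-0.01, -0.01, 90.59]
to [0.46, -0.35, 0.18] 98 -> [-115.0, 28.1, 3.7] [0.0, -0.02, 0.59]
```

View pics/w5.png

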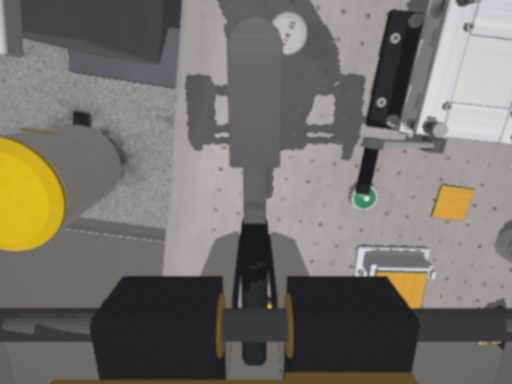

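View pics/s5.png

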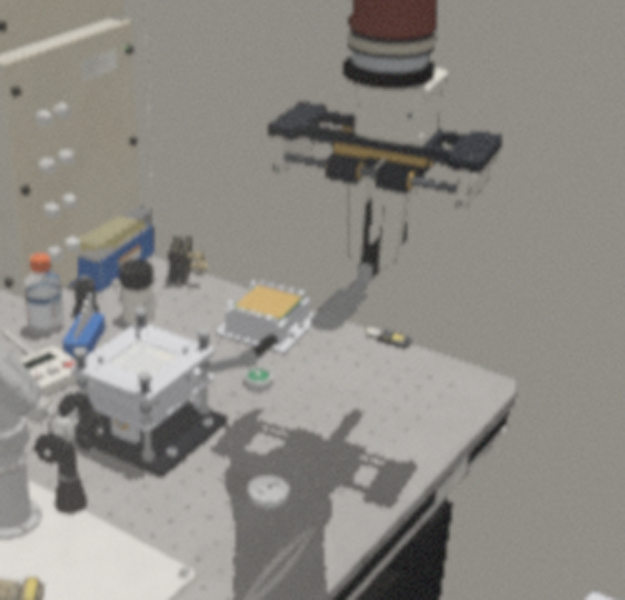

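Run:
```python
from h import *
rel([.43,-.34,.19],8)
```

```text
to [0.43, -0.34, 0.19] 8 -> [-100.6, -0.1, -6.3] [-0.01, -0.01, 90.59]
```

Emit:
{"method": "move_arm", "body": {"increments": [-10,1,0,0,0,7,0,-20,3,0,0,0,14,0,-30,4,0,0,0,21,0,-40,5,0,0,0,28,0,-50,5,0,0,0,35,0,-60,5,0,0,0,42,0,-70,5,0,0,0,49,0,-80,5,0,0,0,56,0,-90,3,0,0,0,63,0,-95,0,0,0,0,70,0]}}

```text
t: 7.08
position: [0.4285, -0.3346, 0.1815]
tool_rot: [0.97, 0.244, -0.001, -0.001]
force: [0.2, -0.7, -0.8]
grip_width: 0.157
```

Run:
```python
from h import *
st()
rel([.43,-.34,.19],7)
```

```text
t 7.08 pos [ 0.4285 -0.3346  0.1815] yaw 28.2 down [-0.0035  0.0015 -1.    ] F [ 0.19 -0.73 -0.77] T [-0.126  0.173 -0.063] grip 0.157 j [ 0.08  0.64  0.89  1.8  -0.58  1.    0.13]
to [0.43, -0.34, 0.19] 7 -> [-1.2, 5.4, -8.5] [-0.14, 0.16, 21.2]
```

Emit:
{"method": "move_arm", "body": {"increments": [0,1,-3,0,0,7,0,0,3,-6,0,0,14,0,-1,5,-8,0,0,20,0,-1,5,-8,-0.1,0.1,21,0,-1,5,-8,-0.1,0.1,21,0]}}

```text
t: 7.5
position: [0.4291, -0.3388, 0.1877]
tool_rot: [0.998, 0.063, -0.002, -0.001]
force: [-1.4, -1.2, -0.6]
grip_width: 0.16
```

Run:
```python
from h import *
st()
img,K,Rm,e=cam('wrist');cv2.imwrite('pics/w6.png',img);np.savez('w6',img=img,K=K,Rm=Rm,e=e)
i,K2,R2,e2=cam('top');cv2.imwrite('pics/t6.png',i)
```

```text
t 7.5 pos [ 0.4291 -0.3388  0.1877] yaw 7.26 down [-0.0046  0.0021 -1.    ] F [-1.41 -1.25 -0.62] T [-0.036  0.185  0.007] grip 0.16 j [ 0.03  0.68  1.    1.78 -0.65  1.06 -0.17]
```

View pics/w6.png

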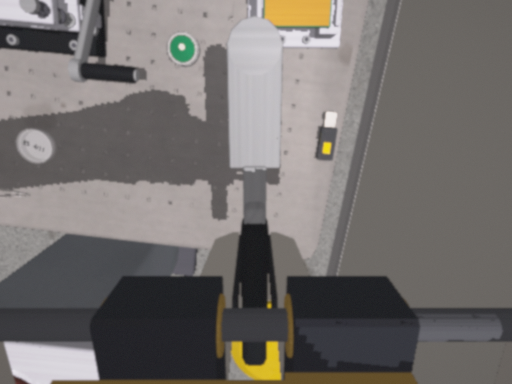

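View pics/t6.png

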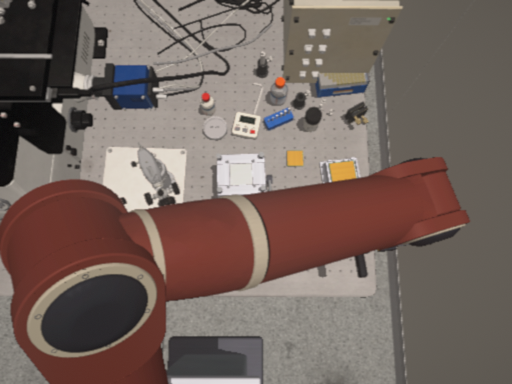

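Emit:
{"method": "move_arm", "body": {"increments": [15,0,0,0.1,0.1,0,0,30,0,0,0.1,0.1,0,0,45,0,0,0.1,0.1,0,0,60,0,0,0.1,0.1,0,0,70,0,0,0.1,0.1,0,0,70,0,0,0.1,0.1,0,0]}}

```text
t: 8.1
position: [0.5011, -0.3286, 0.1873]
tool_rot: [0.998, 0.066, -0.0, -0.002]
force: [-0.1, -0.5, -1.9]
grip_width: 0.157
```

Run:
```python
from h import *
st()
img,K,Rm,e=cam('wrist');cv2.imwrite('pics/w7.png',img);np.savez('w7',img=img,K=K,Rm=Rm,e=e)
cv2.imwrite('pics/w7b.png',cv2.resize(img[0:200,180:400],None,fx=3,fy=3,interpolation=2))
```

```text
t 8.1 pos [ 0.5011 -0.3286  0.1873] yaw 7.58 down [-0.0011  0.0049 -1.    ] F [-0.13 -0.55 -1.88] T [ 0.02   0.155 -0.023] grip 0.157 j [ 0.01  0.75  0.98  1.63 -0.67  1.14 -0.27]
```

View pics/w7.png

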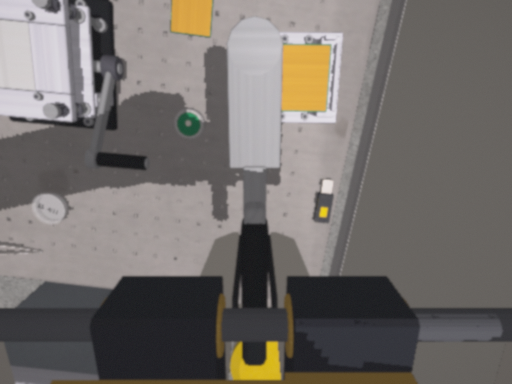

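View pics/w7b.png

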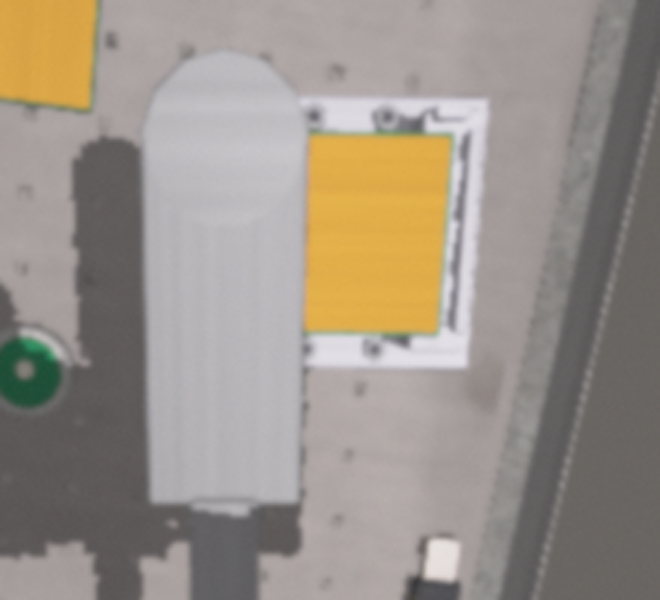

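```bash
cat > m2.py <<'E'
from h import *
import sys
d=np.load(sys.argv[1]+'.npz');C=(d['K'],d['Rm'],d['e']);img=d['img']
u0,u1,v0,v1=map(int,sys.argv[2:6]); zp=float(sys.argv[6]) if len(sys.argv)>6 else .035
h=cv2.cvtColor(img,cv2.COLOR_BGR2HSV).astype(int)
m=((h[...,0]>10)&(h[...,0]<27)&(h[...,1]>120)&(h[...,2]>100)).astype('uint8')
q=np.zeros_like(m);q[v0:v1,u0:u1]=m[v0:v1,u0:u1];m=q
n,l,s,c=cv2.connectedComponentsWithStats(m);i=1+np.argmax(s[1:,4]);m=(l==i);print(s[i])
vs,us=np.where(m)
P={}
def fit(pts):
    X=np.array([onz(*C,u,v,zp)[:2] for u,v in pts]); vx,vy,x,y=cv2.fitLine(X.astype(np.float32),cv2.DIST_HUBER,0,.001,.001).ravel()
    return np.array([x,y]),np.degrees(np.arctan2(vy,vx))%180
rows=range(vs.min()+4,vs.max()-3); cols=range(us.min()+4,us.max()-3)
for nm,pts in dict(right=[(us[vs==v].max()+.5,v) for v in rows],left=[(us[vs==v].min()-.5,v) for v in rows],
  top=[(u,vs[us==u].min()-.5) for u in cols],bot=[(u,vs[us==u].max()+.5) for u in cols]).items():
    p,a=fit(pts);print(nm,p.round(4),round(a,2)); P[nm]=(p,a)
E
python3 m2.py w7 280 345 30 125
```

```text
[ 282   45   48   66 2932]
right [ 0.6074 -0.3813] 7.02
left [ 0.6088 -0.3384] 7.73
top [ 0.6327 -0.3554] 97.61
bot [ 0.5758 -0.3627] 97.67
```

Run:
```python
from h import *
c=arm.capture("wrist"); M=np.array(c["mount"]);K=np.array(c["intrinsics"])
def tool(u,v,z=.0061): return onz(K,M[:3,:3],M[:3,3],u,v,z)
for n,(u,v) in dict(tip=(255,18),shoulderL=(230,167),shR=(279.5,167),tipL=(228,45),tipR=(282,45),neck=(254.5,170)).items(): print(n,tool(u,v).round(4))
print(tool(254.5,222,.0086-.024))
```

```text
tip [ 0.1182 -0.0009  0.0061]
shoulderL [ 0.0446 -0.0146  0.0061]
shR [0.0446 0.0127 0.0061]
tipL [ 0.1062 -0.0143  0.0061]
tipR [0.1062 0.0125 0.0061]
neck [ 0.0429 -0.0011  0.0061]
[ 0.02065041 -0.00102151 -0.0154    ]
```

Run:
```python
from h import *
rel([.418,-.379,.187],7.5);rel([.418,-.379,.1],7.5)
```

```text
to [0.418, -0.379, 0.187] 7.5 -> [-85.8, 38.5, 0.8] [-0.26, 0.13, -0.17]
to [0.418, -0.379, 0.1] 7.5 -> [-85.6, 38.9, 87.8] [-0.26, 0.13, -0.17]
```

Emit:
{"method": "move_arm", "body": {"increments": [-20,9,0,0,0,0,0,-43,19,0,-0.2,0.1,0,0,-65,29,0,-0.2,0.1,0,0,-86,39,10,-0.2,0.1,-0.2,0,-86,39,35,-0.2,0.1,-0.2,0,-86,39,65,-0.2,0.1,-0.2,0,-86,39,88,-0.2,0.1,-0.2,0,-86,39,100,-0.2,0.1,-0.2,0,-86,39,100,-0.2,0.1,-0.2,0]}}

```text
t: 8.95
position: [0.4156, -0.3777, 0.0857]
tool_rot: [0.998, 0.065, -0.002, -0.003]
force: [-0.8, -0.3, -1.0]
grip_width: 0.158
```

Run:
```python
from h import *
st()
img,K,Rm,e=cam('wrist');cv2.imwrite('pics/w8.png',img);np.savez('w8',img=img,K=K,Rm=Rm,e=e)
i,K2,R2,e2=cam('scene');cv2.imwrite('pics/s8.png',cv2.resize(i[130:230,200:400],None,fx=4,fy=4,interpolation=2))
rel([.418,-.379,.0276],7.5)
```

```text
t 8.95 pos [ 0.4156 -0.3777  0.0857] yaw 7.46 down [-0.0046  0.0049 -1.    ] F [-0.85 -0.32 -1.03] T [-0.003  0.132  0.038] grip 0.158 j [ 0.19  0.81  0.87  1.84 -0.79  0.89  0.01]
to [0.418, -0.379, 0.0276] 7.5 -> [1.1, -0.8, 61.0] [-0.0, 0.04, -0.02]
```

View pics/w8.png

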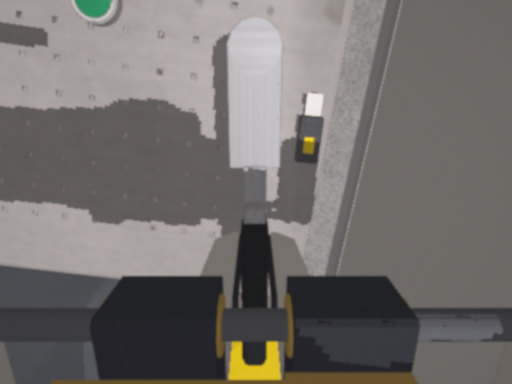

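View pics/s8.png

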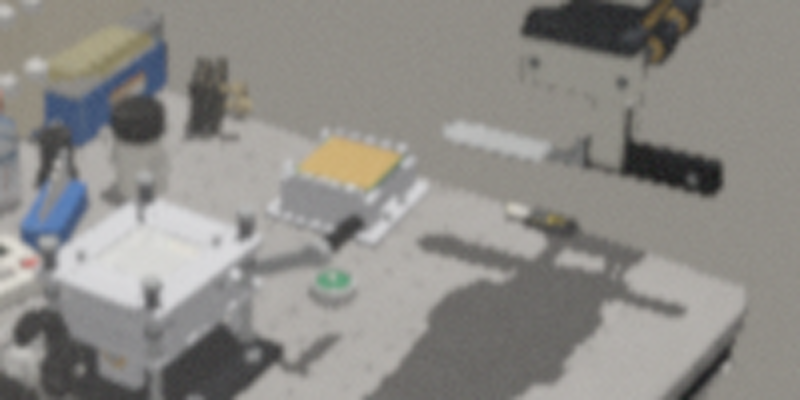

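Emit:
{"method": "move_arm", "body": {"increments": [1,-1,20,0,0,0,0,1,-1,40,0,0,0,0,1,-1,52,0,0,0,0,1,-1,60,0,0,0,0,1,-1,60,0,0,0,0,1,-1,60,0,0,0,0]}}

```text
t: 9.55
position: [0.4181, -0.3794, 0.0293]
tool_rot: [0.998, 0.065, -0.0, 0.001]
force: [-0.9, -0.4, -0.7]
grip_width: 0.161
```

Run:
```python
from h import *
img,K,Rm,e=cam('wrist');cv2.imwrite('pics/w9.png',img);np.savez('w9',img=img,K=K,Rm=Rm,e=e)
i,K2,R2,e2=cam('scene');cv2.imwrite('pics/s9.png',cv2.resize(i[130:230,250:400],None,fx=5,fy=5,interpolation=2))
st()
rel([.418,-.379,.0276],7.5)
rel([.5273,-.3645,.0276],7.5)
```

```text
t 9.65 pos [ 0.4183 -0.3797  0.0298] yaw 7.48 down [ 7.0e-04 -1.9e-03 -1.0e+00] F [ 1.08  0.92 -1.89] T [-0.009  0.139 -0.001] grip 0.159 j [ 0.24  0.88  0.79  1.87 -0.88  0.78  0.08]
to [0.418, -0.379, 0.0276] 7.5 -> [-0.2, -0.7, 2.2] [0.11, -0.03, -0.02]
to [0.5273, -0.3645, 0.0276] 7.5 -> [110.0, -0.9, 2.2] [0.11, -0.03, -0.02]
```

View pics/w9.png

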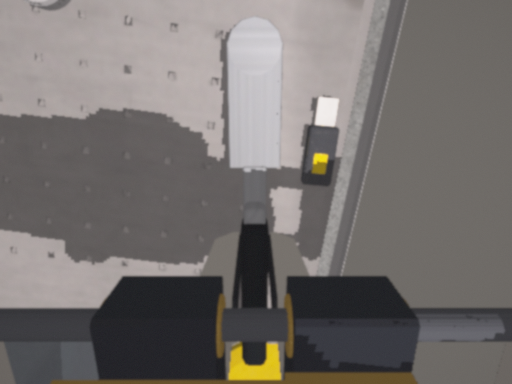

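View pics/s9.png

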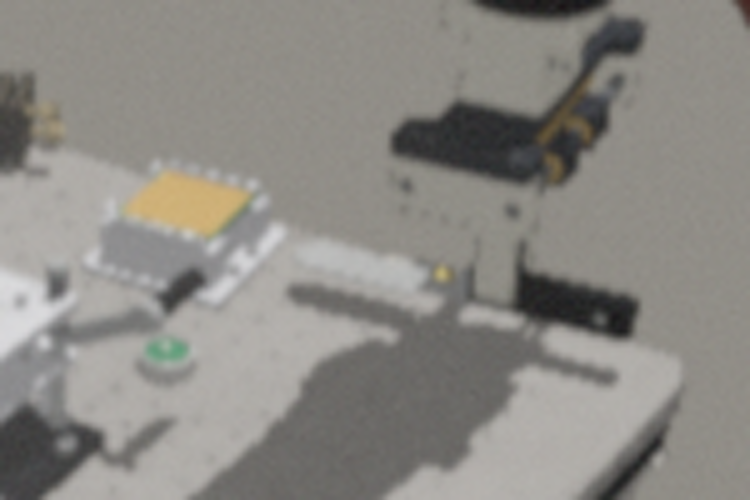

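Emit:
{"method": "move_arm", "body": {"increments": [0,-1,2,0.1,0,0,0,5,-1,2.5,0.1,0,0,0,15,-1,2.5,0.1,0,0,0,25,-1,2.5,0.1,0,0,0,32,-1,2.5,0.1,0,0,0,32,-1,2.5,0.1,0,0,0,32,-1,2.5,0.1,0,0,0]}}

```text
t: 10.23
position: [0.4507, -0.3741, 0.027]
tool_rot: [0.998, 0.066, 0.0, 0.0]
force: [0.2, -0.2, -1.2]
grip_width: 0.155
```

Run:
```python
from h import *
img,K,Rm,e=cam('wrist');cv2.imwrite('pics/w10.png',img);np.savez('w10',img=img,K=K,Rm=Rm,e=e)
st()
rel([.5273,-.3645,.0276],7.5)
```

```text
t 10.28 pos [ 0.4499 -0.3744  0.0271] yaw 7.52 down [-1.e-04 -3.e-04 -1.e+00] F [-0.99 -0.64 -0.62] T [0.007 0.151 0.02 ] grip 0.162 j [ 0.2   0.91  0.8   1.81 -0.88  0.82  0.01]
to [0.5273, -0.3645, 0.0276] 7.5 -> [78.0, 0.3, -0.5] [0.01, 0.01, 0.02]
```

View pics/w10.png

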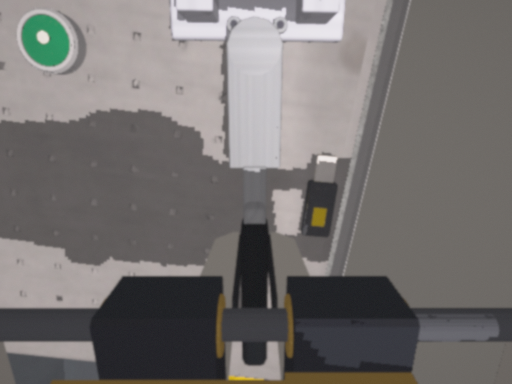

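Emit:
{"method": "move_arm", "body": {"increments": [5,1,0,0,0,0,0,15,1.3,0,0,0,0,0,25,1.3,0,0,0,0,0,35,1.3,0,0,0,0,0,45,1.3,0,0,0,0,0,55,1.3,0,0,0,0,0,65,1.3,0,0,0,0,0,73,1.3,0,0,0,0,0,78,1.3,0,0,0,0,0,78,1.3,0,0,0,0,0]}}

```text
t: 11.12
position: [0.5289, -0.3649, 0.0269]
tool_rot: [0.998, 0.067, 0.0, 0.0]
force: [0.8, 0.6, -1.7]
grip_width: 0.159
```

```bash
python3 - <<'E'
from h import *
img,K,Rm,e=cam('wrist');cv2.imwrite('pics/w11.png',img);np.savez('w11',img=img,K=K,Rm=Rm,e=e)
st()
E
python3 m2.py w11 150 400 0 140
```

```text
t 11.17 pos [ 0.5278 -0.3652  0.0269] yaw 7.57 down [-4.e-04 -3.e-04 -1.e+00] F [-0.72 -1.02  0.11] T [0.008 0.151 0.029] grip 0.155 j [ 0.14  0.97  0.82  1.64 -0.86  0.92 -0.15]
[  191    46   127    94 11412]
right [ 0.6153 -0.3807] 7.04
left [ 0.6113 -0.3229] 6.83
top [ 0.6307 -0.3423] 97.06
bot [ 0.5889 -0.3491] 97.72
```

View pics/w11.png

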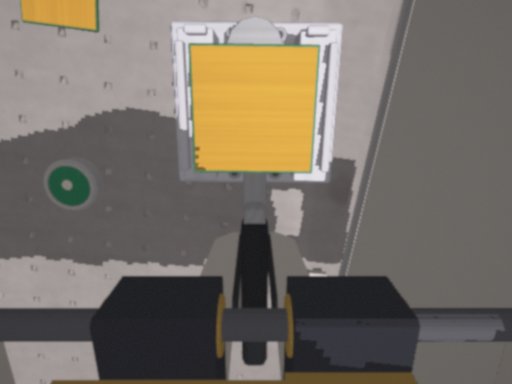

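Run:
```python
from h import *
c=arm.capture("wrist"); M=np.array(c["mount"]);K=np.array(c["intrinsics"])
for p in [(255,43.5),(255,173.5),(190,110),(317.5,110)]: print(onz(K,M[:3,:3],M[:3,3],*p,-.008).round(4))
st()
```

```text
[ 0.1049 -0.0009 -0.008 ]
[ 0.0443 -0.0008 -0.008 ]
[ 0.0756 -0.0322 -0.008 ]
[ 0.0757  0.0292 -0.008 ]
t 11.22 pos [ 0.527  -0.3656  0.027 ] yaw 7.5 down [-9.e-04 -4.e-04 -1.e+00] F [-0.64  0.14 -0.4 ] T [ 0.019  0.165 -0.009] grip 0.156 j [ 0.14  0.97  0.82  1.64 -0.86  0.92 -0.15]
```

Emit:
{"method": "move_arm", "body": {"increments": [0,0,-4,0,0,0,0,0,0,-7,0,0,0,0,0,0,-9,0,0,0,0,0,0,-11,0,0,0,0,0,0,-13,0,0,0,0,0,0,-16,0,0,0,0,0,0,-20,0,0,0,0,0,0,-25,0,0,0,0,0,0,-28,0,0,0,0,0,0,-28,0,0,0,0]}}

```text
t: 12.05
position: [0.5274, -0.3662, 0.0562]
tool_rot: [0.998, 0.065, 0.0, 0.001]
force: [0.8, 0.1, -0.9]
grip_width: 0.155
```

Run:
```python
from h import *
img,K,Rm,e=cam('wrist');cv2.imwrite('pics/w12.png',img);np.savez('w12',img=img,K=K,Rm=Rm,e=e)
i,K2,R2,e2=cam('scene');cv2.imwrite('pics/s12.png',cv2.resize(i[130:230,250:400],None,fx=5,fy=5,interpolation=2))
st()
```

```text
t 12.15 pos [ 0.5271 -0.3656  0.0553] yaw 7.51 down [-6.e-04 -5.e-04 -1.e+00] F [-0.36  0.44 -1.67] T [-0.038  0.153 -0.004] grip 0.159 j [ 0.13  0.94  0.84  1.63 -0.82  0.97 -0.18]
```

View pics/w12.png

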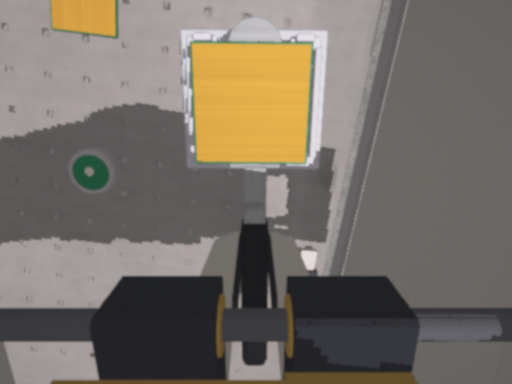

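View pics/s12.png

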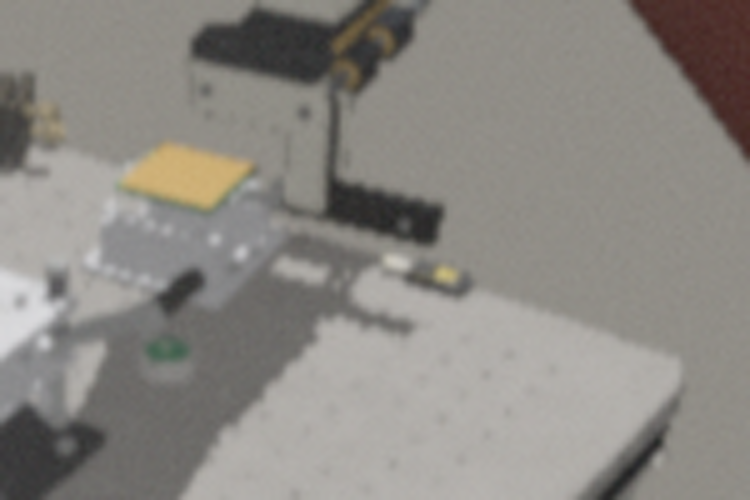

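Emit:
{"method": "move_arm", "body": {"increments": [0,0,-5,0,0,0,0,0,0,-15,0,0,0,0,0,0,-30,0,0,0,0,0,0,-48,0,0,0,0,0,0,-66,0,0,0,0,0,0,-84,0,0,0,0,0,0,-102,0,0,0,0,0,0,-116,0,0,0,0,0,0,-124,0,0,0,0,0,0,-126,0,0,0,0]}}

```text
t: 12.98
position: [0.5276, -0.3665, 0.1837]
tool_rot: [0.998, 0.065, 0.001, 0.002]
force: [0.2, 0.3, -1.4]
grip_width: 0.16
```

Run:
```python
from h import *
st()
img=cv2.imread("pics/top0.png")
_,K,Rm,e=cam("top")
cv2.imwrite("pics/jt.png",cv2.resize(img[145:220,205:300],None,fx=8,fy=8,interpolation=2))
d=np.load('w2.npz')
cv2.imwrite("pics/jw.png",cv2.resize(d['img'][0:130,290:420],None,fx=4.6,fy=4.6,interpolation=2))
```

```text
t 12.98 pos [ 0.5276 -0.3665  0.1837] yaw 7.5 down [ 0.0022 -0.0029 -1.    ] F [ 0.2   0.28 -1.43] T [-0.058  0.23  -0.021] grip 0.16 j [ 0.08  0.8   0.95  1.51 -0.69  1.18 -0.28]
```

View pics/jt.png

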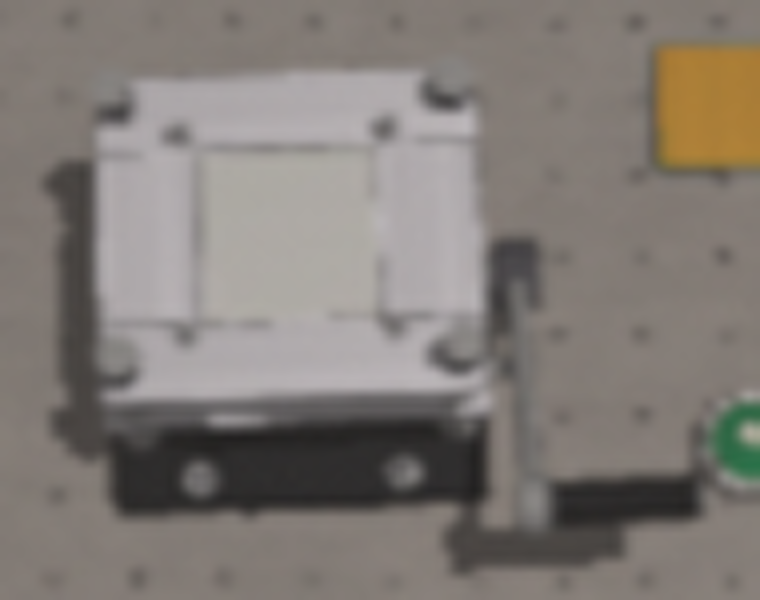

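Run:
```python
from h import *
_,K,Rm,e=cam("top")
def f(x,y,z): return onz(K,Rm,e,205+x/8-.44,145+y/8-.44,z)[:2]
n=[f(115,92,.104),f(440,85,.104),f(462,345,.104),f(120,358,.104)]
print(np.round(n,4),np.mean(n,0))
n=[f(100,85,.085),f(475,70,.085),f(490,392,.085),f(103,405,.085)];print(np.round(n,4),np.mean(n,0))
n=[f(197,150,.085),f(378,148,.085),f(382,317,.085),f(192,322,.085)];print(np.round(n,4),np.mean(n,0))
print("basefront",f(118,512,.01),f(487,498,.01))
```

```text
[[ 0.6229 -0.0697]
 [ 0.6253 -0.159 ]
 [ 0.5515 -0.165 ]
 [ 0.5475 -0.0728]] [ 0.58681356 -0.11662797]
[[ 0.6313 -0.0638]
 [ 0.6363 -0.1691]
 [ 0.5431 -0.1731]
 [ 0.539  -0.0669]] [ 0.58744115 -0.11819177]
[[ 0.6124 -0.0913]
 [ 0.6132 -0.1419]
 [ 0.5643 -0.1433]
 [ 0.5626 -0.0908]] [ 0.58813249 -0.11684428]
basefront [ 0.52440264 -0.06536865] [ 0.52909256 -0.1742516 ]
```

View pics/jw.png

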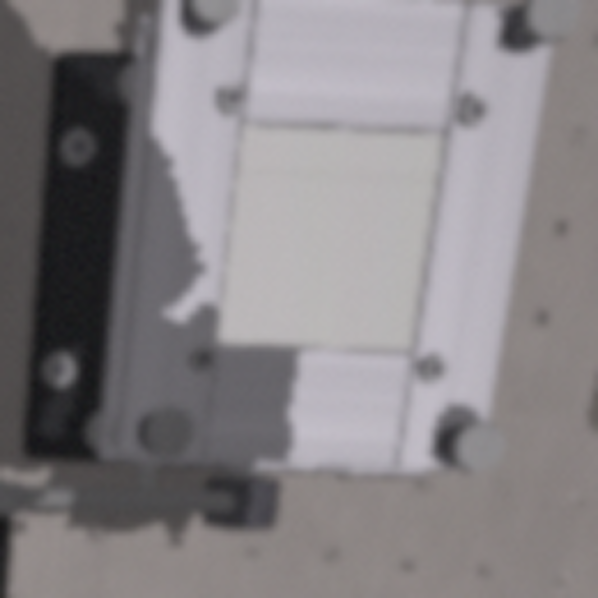

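Run:
```python
from h import *
d=np.load('w2.npz');C=(d['K'],d['Rm'],d['e'])
def f(x,y,z): return onz(*C,290+x/4.6-.4,0+y/4.6-.4,z)[:2]
n=[f(212,5,.104),f(548,15,.104),f(472,440,.104),f(165,432,.104)];print(np.round(n,4),np.mean(n,0))
n=[f(247,125,.085),f(446,130,.085),f(412,350,.085),f(217,343,.085)];print(np.round(n,4),np.mean(n,0))
c=np.array([.5875,-.1175])
for y in (2.4,):
  dx=np.array([np.cos(np.radians(y)),np.sin(np.radians(y))])
  for b in (-.075-.105-.0,-.165,-.077): 
    p=c+dx*(b); print(b,p,np.linalg.norm(p))
```

```text
[[ 0.546  -0.0714]
 [ 0.6217 -0.0666]
 [ 0.6246 -0.1582]
 [ 0.5497 -0.1629]] [ 0.58548664 -0.11477344]
[[ 0.5625 -0.0908]
 [ 0.6105 -0.0877]
 [ 0.6126 -0.1376]
 [ 0.5634 -0.1403]] [ 0.58726221 -0.11408897]
-0.18 [ 0.40765789 -0.12503762] 0.42640281611034964
-0.165 [ 0.42264473 -0.12440948] 0.440574953654805
-0.077 [ 0.51056754 -0.12072443] 0.5246461682896729
```

Run:
```python
from h import *
rel([.435,-.123,.18],2.4)
```

```text
to [0.435, -0.123, 0.18] 2.4 -> [-59.7, -252.4, 1.4] [0.02, 0.02, 5.11]
```

Emit:
{"method": "move_arm", "body": {"increments": [-2,-4,0,0,0,0,0,-6,-12,0,0,0,0.3,0,-12,-26,0,0,0,0.6,0,-18,-45,0,0,0,1,0,-24,-66,0,0,0,1.5,0,-30,-88,0,0,0,2,0,-36,-110,0,0,0,2.5,0,-42,-132,0,0,0,3,0,-48,-154,0,0,0,3.4,0,-54,-174,0,0,0,4,0]}}

```text
t: 13.92
position: [0.4495, -0.1978, 0.1804]
tool_rot: [1.0, 0.031, -0.001, -0.001]
force: [-0.2, 1.0, -1.6]
grip_width: 0.161
```

Run:
```python
from h import *
st()
rel([.435,-.123,.18],2.4)
```

```text
t 13.92 pos [ 0.4495 -0.1978  0.1804] yaw 3.51 down [-0.0026  0.0014 -1.    ] F [-0.21  1.01 -1.56] T [ 0.004  0.197 -0.001] grip 0.161 j [-0.3   0.63  1.07  1.94 -0.67  0.99 -0.42]
to [0.435, -0.123, 0.18] 2.4 -> [-9.9, -75.6, 0.5] [-0.09, 0.14, 1.11]
```

Emit:
{"method": "move_arm", "body": {"increments": [-2,-15,0,0,0,0.3,0,-4,-32,0,0,0,0.6,0,-6,-48,0,0,0,0.9,0,-8,-62,0,-0.1,0.1,1.1,0,-9,-71,0,-0.1,0.1,1.1,0,-10,-76,0,-0.1,0.1,1.1,0,-10,-76,0,-0.1,0.1,1.1,0,-10,-76,0,-0.1,0.1,1.1,0]}}

```text
t: 14.58
position: [0.4349, -0.123, 0.1805]
tool_rot: [1.0, 0.021, -0.0, 0.001]
force: [-0.3, -0.2, -1.3]
grip_width: 0.16
```

Run:
```python
from h import *
img,K,Rm,e=cam('wrist');cv2.imwrite('pics/w13.png',img);np.savez('w13',img=img,K=K,Rm=Rm,e=e)
i,K2,R2,e2=cam('scene');cv2.imwrite('pics/s13.png',cv2.resize(i[100:260,180:380],None,fx=4,fy=3.7,interpolation=2))
st()
rel([.435,-.123,.18],2.4)
```

```text
t 14.68 pos [ 0.435  -0.1236  0.1806] yaw 2.34 down [-3.0e-04 -1.3e-03 -1.0e+00] F [-0.34 -1.13 -1.24] T [ 0.013  0.199 -0.016] grip 0.157 j [-0.5   0.59  1.13  2.04 -0.67  0.94 -0.54]
to [0.435, -0.123, 0.18] 2.4 -> [0.0, -0.6, 0.6] [0.07, 0.02, -0.06]
```

View pics/w13.png

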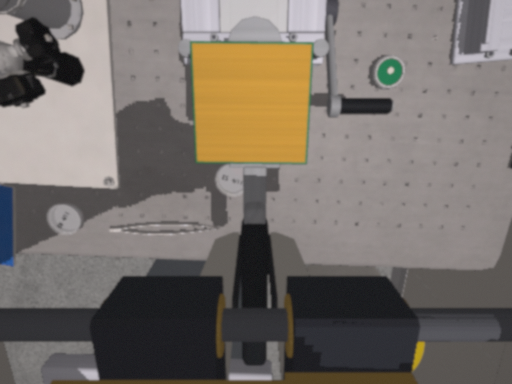

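View pics/s13.png

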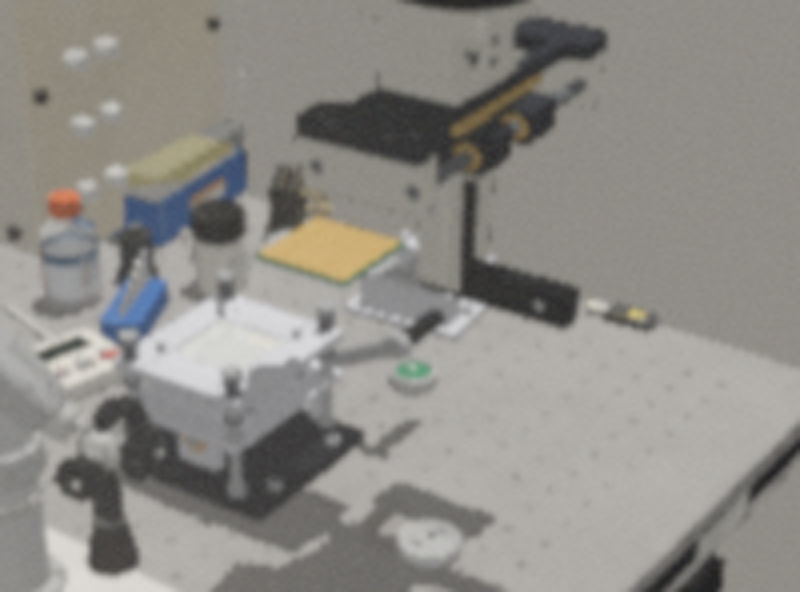

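Run:
```python
from h import *
d=np.load('w13.npz');C=(d['K'],d['Rm'],d['e']);img=d['img']
cv2.imwrite('pics/w13a.png',cv2.resize(img[0:75,160:400],None,fx=3.3,fy=3.3,interpolation=2))
```

```text
(no output)
```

View pics/w13a.png

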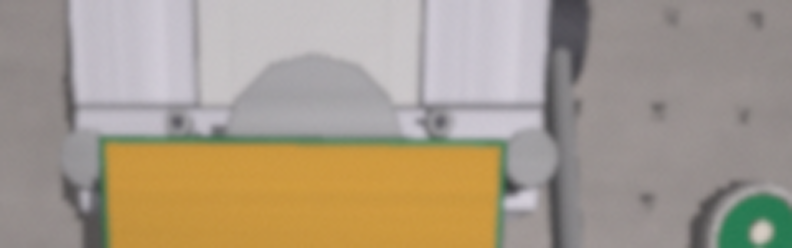

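```bash
python3 - <<'E'
from h import *
d=np.load('w13.npz');C=(d['K'],d['Rm'],d['e'])
def f(x,y,z): return onz(*C,160+x/3.3-.35,y/3.3-.35,z)[:2]
a,b=f(84,157,.104),f(529,155,.104); print(a,b,(a+b)/2,np.linalg.norm(a-b))
y=np.degrees(np.arctan2(-(b-a)[0],(b-a)[1]))%180; print("yaw",np.degrees(np.arctan2((b-a)[0],-(b-a)[1])))
dx=np.array([np.cos(np.radians(2.4)),np.sin(np.radians(2.4))]); print("ctr from nuts",(a+b)/2+.038*dx)
a,b=f(198,103,.085),f(422,103,.085);print((a+b)/2,np.linalg.norm(a-b),"->",(a+b)/2+.025*dx)
a,b=f(70,40,.085),f(550,40,.085);print((a+b)/2,np.linalg.norm(a-b))
# plate in tool
c=arm.capture("wrist"); M=np.array(c["mount"]);K=np.array(c["intrinsics"])
for p in [(254,41.5),(254,163.5),(192.5,103),(311,103)]: print(onz(K,M[:3,:3],M[:3,3],*p,.0061-.004).round(4))
E
python3 m2.py w13 170 340 20 180 .178
```

```text
[ 0.54702846 -0.06867248] [ 0.55147991 -0.16267174] [ 0.54925419 -0.11567211] 0.09410460297980046
yaw 2.711285350807992
ctr from nuts [ 0.58722086 -0.11408084]
[ 0.56271407 -0.11580815] 0.050381459817326966 -> [ 0.58769214 -0.11476126]
[ 0.57530414 -0.11527022] 0.10626082923551551
[ 0.1071 -0.0014  0.0021]
[ 0.0473 -0.0013  0.0021]
[ 0.0785 -0.0326  0.0021]
[0.0786 0.0277 0.0021]
[  192    43   119   119 13422]
right [ 0.5145 -0.1457] 2.06
left [ 0.512  -0.0877] 1.91
top [ 0.541  -0.1177] 92.48
bot [ 0.483  -0.1171] 92.48
```

Run:
```python
from h import *
rel([.4154,-.1238,.18],2.5);rel([.4154,-.1238,.085],2.5)
```

```text
to [0.4154, -0.1238, 0.18] 2.5 -> [-19.6, -0.6, 0.7] [0.07, 0.02, -0.17]
to [0.4154, -0.1238, 0.085] 2.5 -> [-19.6, -0.7, 95.7] [0.07, 0.02, -0.17]
```

Emit:
{"method": "move_arm", "body": {"increments": [-5,0,0,0,0,-0.1,0,-12,-0.5,2,0,0,-0.2,0,-18,-0.5,8,0,0,-0.2,0,-20,-0.5,20,0,0,-0.2,0,-20,-0.5,36,0,0,-0.2,0,-20,-0.5,52,0,0,-0.2,0,-20,-0.5,68,0,0,-0.2,0,-20,-0.5,80,0,0,-0.2,0,-20,-0.5,84,0,0,-0.2,0,-20,-0.5,84,0,0,-0.2,0]}}

```text
t: 15.57
position: [0.4137, -0.1239, 0.0959]
tool_rot: [1.0, 0.022, -0.001, 0.0]
force: [-0.3, 0.1, -0.9]
grip_width: 0.16
```

Run:
```python
from h import *
img,K,Rm,e=cam('wrist');cv2.imwrite('pics/w14.png',img);np.savez('w14',img=img,K=K,Rm=Rm,e=e)
st()
rel([.4154,-.1238,.0716],2.5)
```

```text
t 15.62 pos [ 0.4144 -0.1242  0.0965] yaw 2.48 down [-0.0012 -0.0011 -1.    ] F [ 0.16  0.46 -1.48] T [-0.039  0.145  0.045] grip 0.159 j [-0.37  0.67  0.96  2.18 -0.86  0.73 -0.35]
to [0.4154, -0.1238, 0.0716] 2.5 -> [1.1, -0.4, 24.9] [0.06, 0.07, -0.02]
```

View pics/w14.png

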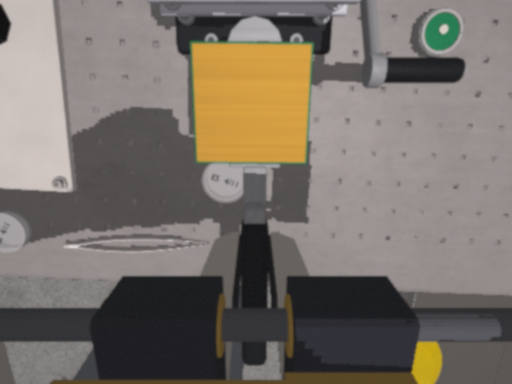

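Emit:
{"method": "move_arm", "body": {"increments": [1,0,6,0,0,0,0,1,0,14,0,0,0,0,1,-0.3,21,0,0,0,0,1,-0.3,25,0,0.1,0,0,1,-0.3,25.5,0.1,0.1,0,0,1,-0.3,25.5,0.1,0.1,0,0,1,-0.3,25.5,0.1,0.1,0,0]}}

```text
t: 16.2
position: [0.4154, -0.1241, 0.0711]
tool_rot: [1.0, 0.022, 0.0, -0.0]
force: [-0.7, 0.9, -0.7]
grip_width: 0.154
```

Run:
```python
from h import *
img,K,Rm,e=cam('wrist');cv2.imwrite('pics/w15.png',img);np.savez('w15',img=img,K=K,Rm=Rm,e=e)
i,K2,R2,e2=cam('scene');cv2.imwrite('pics/s15.png',cv2.resize(i[140:260,190:350],None,fx=5,fy=5,interpolation=2))
st()
rel([.4154,-.1238,.0716],2.5)
rel([.5103,-.1196,.0716],2.5)
```

```text
t 16.3 pos [ 0.4155 -0.124   0.0712] yaw 2.48 down [ 1.e-03  5.e-04 -1.e+00] F [ 0.27 -0.65 -0.95] T [-0.046  0.151 -0.006] grip 0.156 j [-0.33  0.71  0.89  2.2  -0.93  0.68 -0.29]
to [0.4154, -0.1238, 0.0716] 2.5 -> [-0.1, -0.2, -0.4] [-0.03, -0.06, -0.02]
to [0.5103, -0.1196, 0.0716] 2.5 -> [94.9, -0.3, -0.3] [-0.03, -0.06, -0.02]
```

View pics/w15.png

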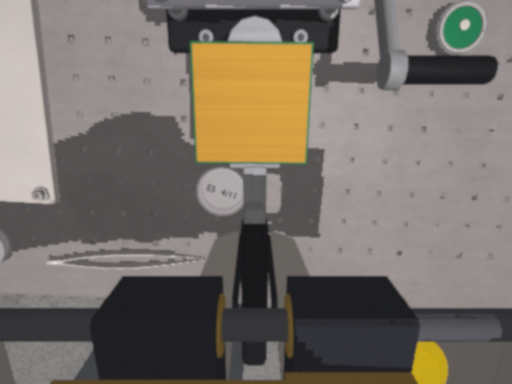

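View pics/s15.png

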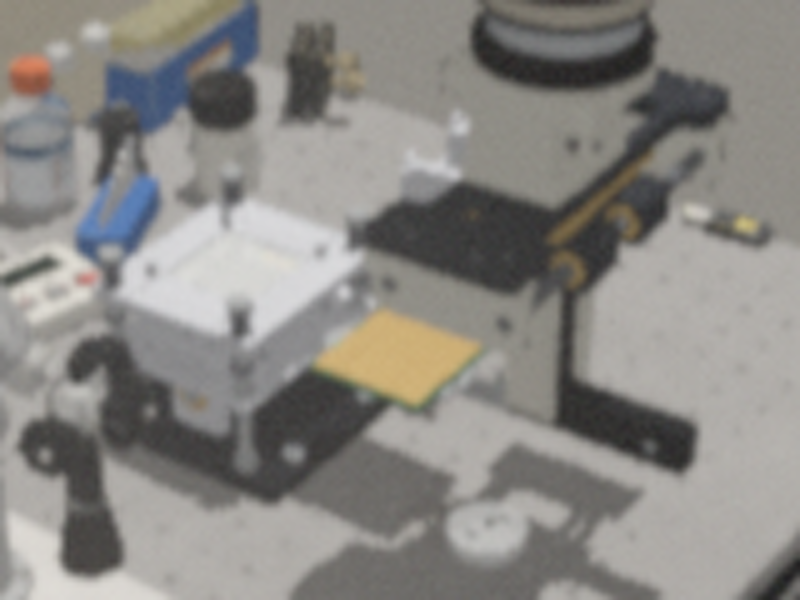

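Emit:
{"method": "move_arm", "body": {"increments": [4,-0.3,0,0,0,0,0,10,-0.3,0,0,0,0,0,18,-0.3,0,0,0,0,0,26,-0.3,0,0,0,0,0,34,-0.3,0,0,0,0,0,40,-0.3,0,0,0,0,0,44,-0.3,0,0,0,0,0,45,-0.3,0,0,0,0,0,45,-0.3,0,0,0,0,0]}}

```text
t: 17.05
position: [0.4606, -0.1218, 0.0712]
tool_rot: [1.0, 0.022, 0.0, -0.0]
force: [0.0, -0.2, -1.1]
grip_width: 0.157
```

Run:
```python
from h import *
img,K,Rm,e=cam('wrist');cv2.imwrite('pics/w16.png',img);np.savez('w16',img=img,K=K,Rm=Rm,e=e)
i,K2,R2,e2=cam('scene');cv2.imwrite('pics/s16.png',cv2.resize(i[140:260,190:350],None,fx=5,fy=5,interpolation=2))
st()
rel([.5103,-.1196,.0716],2.5)
```

```text
t 17.15 pos [ 0.46   -0.1218  0.0712] yaw 2.45 down [ 4.e-04  6.e-04 -1.e+00] F [ 0.56 -0.35 -0.54] T [-0.01   0.184 -0.018] grip 0.154 j [-0.35  0.75  0.9   2.09 -0.91  0.75 -0.38]
to [0.5103, -0.1196, 0.0716] 2.5 -> [50.3, -0.1, -0.3] [-0.03, -0.02, -0.05]
```

View pics/w16.png

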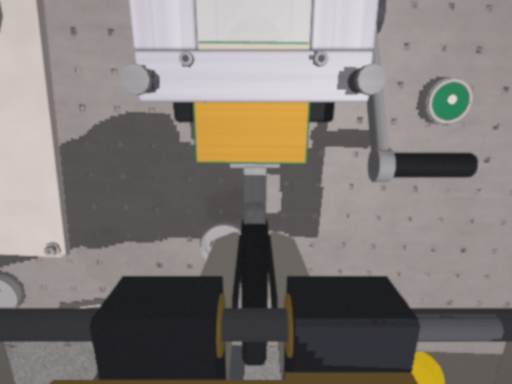

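View pics/s16.png

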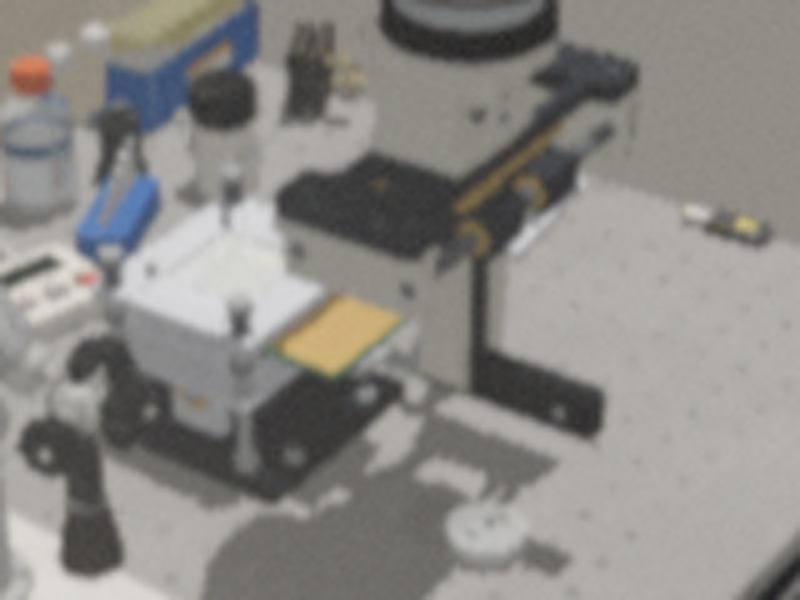

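Emit:
{"method": "move_arm", "body": {"increments": [4,0,0,0,0,0,0,10,0,0,0,0,0,0,17,0,0,0,0,0,0,25,0,0,0,0,0,0,33,0,0,0,0,0,0,40,0,0,0,0,0,0,45,0,0,0,0,0,0,49,0,0,0,0,0,0,50,0,0,0,0,0,0,50,0,0,0,0,0,0]}}

```text
t: 17.98
position: [0.5101, -0.1197, 0.0712]
tool_rot: [1.0, 0.021, 0.0, -0.0]
force: [0.4, -0.3, -1.8]
grip_width: 0.161
```

Run:
```python
from h import *
img,K,Rm,e=cam('wrist');cv2.imwrite('pics/w17.png',cv2.resize(img[0:230,100:412],None,fx=2.5,fy=2.5,interpolation=2));np.savez('w17',img=img,K=K,Rm=Rm,e=e)
i,K2,R2,e2=cam('scene');cv2.imwrite('pics/s17.png',cv2.resize(i[140:260,190:350],None,fx=5,fy=5,interpolation=2))
st()
rel([.5103,-.1196,.0716],2.5)
```

```text
t 18.08 pos [ 0.5095 -0.1197  0.0712] yaw 2.43 down [-1.e-04  7.e-04 -1.e+00] F [-0.95  0.28 -2.1 ] T [-0.012  0.187 -0.03 ] grip 0.162 j [-0.36  0.81  0.91  1.96 -0.88  0.83 -0.47]
to [0.5103, -0.1196, 0.0716] 2.5 -> [0.8, -0.1, -0.4] [-0.04, 0.01, -0.07]
```

View pics/w17.png

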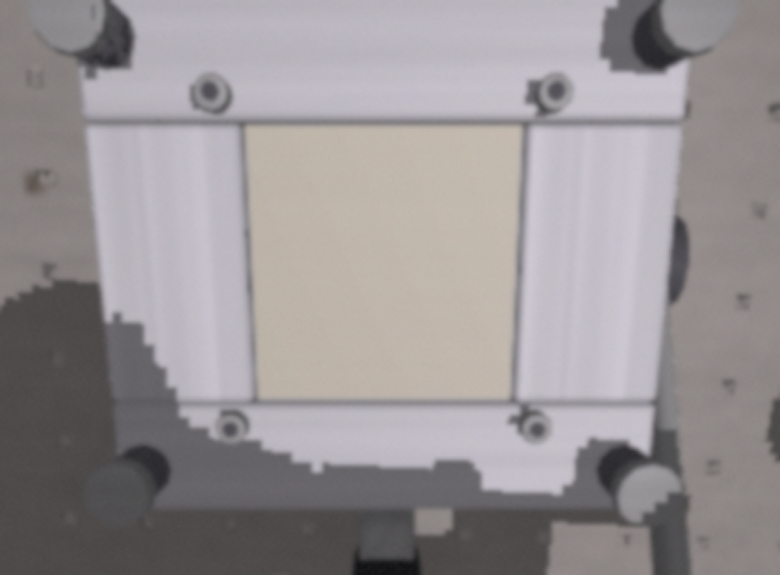

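View pics/s17.png

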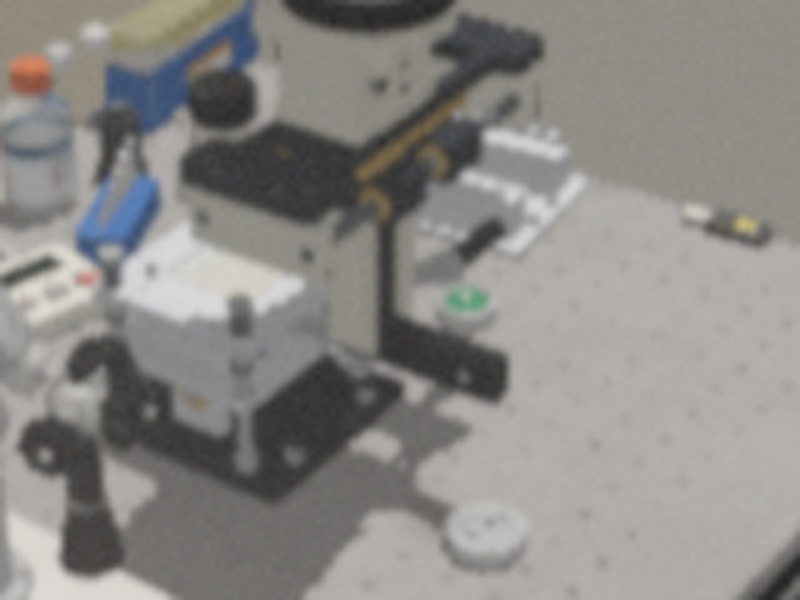

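Run:
```python
from h import *
for k in range(2):
    c=arm.capture("wrist"); M=np.array(c["mount"]);K=np.array(c["intrinsics"]); print(M.round(5).tolist(),K[0].round(2),K[1].round(2))
def tool(u,v,z): return onz(K,M[:3,:3],M[:3,3],u,v,z).round(4)
s=arm.state()["position"][2]
for u,v in [(210,92),(555,92),(232,427),(535,427),(248,123),(522,123),(257,402),(513,402)]: print((u,v),tool(100+u/2.5-.3,v/2.5-.3,s-.085))
print("neck",tool(100+387.5/2.5-.3,530/2.5,.006))
st()
```

```text
[[0.00124, 0.95543, 0.29521, 0.08212], [1.0, -0.00154, 0.0008, -0.00097], [0.00122, 0.29521, -0.95543, -0.16686], [0.0, 0.0, 0.0, 1.0]] [319.26   0.   254.31] [  0.   319.26 194.33]
[[0.00124, 0.95543, 0.29521, 0.08212], [1.0, -0.00154, 0.0008, -0.00097], [0.00122, 0.29521, -0.95543, -0.16686], [0.0, 0.0, 0.0, 1.0]] [319.26   0.   254.31] [  0.   319.26 194.33]
(210, 92) [ 0.1067 -0.0319 -0.0137]
(555, 92) [ 0.1068  0.0282 -0.0137]
(232, 427) [ 0.047  -0.0314 -0.0137]
(535, 427) [ 0.0471  0.028  -0.0137]
(248, 123) [ 0.1018 -0.0256 -0.0137]
(522, 123) [ 0.1018  0.0227 -0.0137]
(257, 402) [ 0.052  -0.0263 -0.0137]
(513, 402) [ 0.0521  0.0235 -0.0137]
neck [ 0.018  -0.0009  0.006 ]
t 18.18 pos [ 0.5095 -0.1197  0.0713] yaw 2.42 down [ 0.e+00  8.e-04 -1.e+00] F [-0.02 -0.7  -1.21] T [-0.015  0.195  0.035] grip 0.16 j [-0.36  0.81  0.91  1.96 -0.89  0.83 -0.47]
```

Emit:
{"method": "move_arm", "body": {"increments": [0,0,1.5,0,0,0,0,0,0,3,0,0,0,0,0,0,4.5,0,0,0,0,0,0,5.5,0,0,0,0,0,0,6.5,0,0,0,0,0,0,7.5,0,0,0,0,0,0,8.5,0,0,0,0,0,0,8.5,0,0,0,0,0,0,8.5,0,0,0,0]}}

```text
t: 18.93
position: [0.5095, -0.1197, 0.0628]
tool_rot: [1.0, 0.021, 0.0, -0.0]
force: [0.1, -0.2, -0.5]
grip_width: 0.159
```

Run:
```python
from h import *
img,K,Rm,e=cam('wrist');cv2.imwrite('pics/w18.png',cv2.resize(img[0:230,100:412],None,fx=2.5,fy=2.5,interpolation=2))
st()
rel([.4154,-.1238,.0628],2.5)
```

```text
t 18.98 pos [ 0.5095 -0.1198  0.0628] yaw 2.42 down [ 1.e-04  7.e-04 -1.e+00] F [ 0.42  0.33 -1.42] T [-0.059  0.203  0.018] grip 0.157 j [-0.35  0.82  0.9   1.97 -0.9   0.82 -0.46]
to [0.4154, -0.1238, 0.0628] 2.5 -> [-94.2, 0.1, -0.0] [-0.04, -0.01, -0.08]
```

View pics/w18.png

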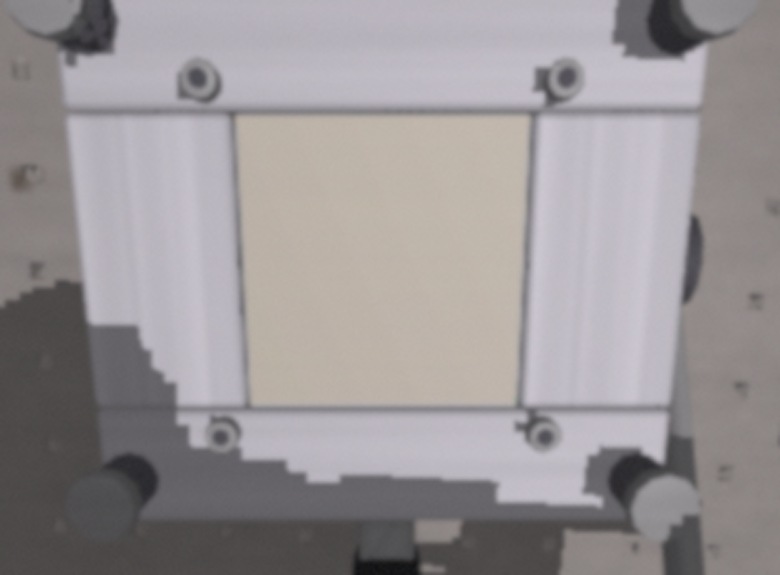

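Emit:
{"method": "move_arm", "body": {"increments": [-2,0,0,0,0,0,0,-5,0,0,0,0,0,0,-9,0,0,0,0,0,0,-14,0,0,0,0,0,0,-20,0,0,0,0,0,0,-26,0,0,0,0,0,0,-32,0,0,0,0,0,0,-37,0,0,0,0,0,0,-40,0,0,0,0,0,0,-40,0,0,0,0,0,0]}}

```text
t: 19.82
position: [0.4687, -0.1215, 0.0629]
tool_rot: [1.0, 0.021, -0.0, -0.001]
force: [0.3, -0.1, -0.3]
grip_width: 0.159
```

Run:
```python
from h import *
img,K,Rm,e=cam('wrist');cv2.imwrite('pics/w19.png',cv2.resize(img[0:230,100:412],None,fx=2.5,fy=2.5,interpolation=2))
st()
rel([.4154,-.1238,.0628],2.5)
```

```text
t 19.87 pos [ 0.4694 -0.1214  0.0629] yaw 2.39 down [ 2.e-04  1.e-03 -1.e+00] F [-0.07 -0.49 -1.09] T [ 0.005  0.174 -0.002] grip 0.16 j [-0.34  0.78  0.89  2.07 -0.92  0.75 -0.38]
to [0.4154, -0.1238, 0.0628] 2.5 -> [-54.0, 0.1, 0.1] [-0.06, -0.02, -0.11]
```

View pics/w19.png

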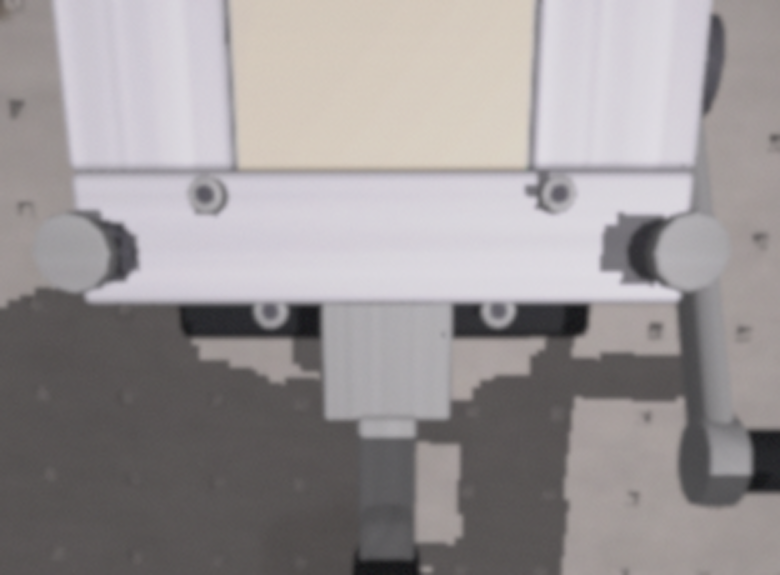

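Emit:
{"method": "move_arm", "body": {"increments": [-3,0,0,0,0,0,0,-9,0,0,0,0,0,0,-17,0,0,0,0,0,0,-26,0,0,0,0,0,0,-35,0,0,0,0,0,0,-43,0,0,0,0,0,0,-50,0,0,0,0,0,0,-54,0,0,0,0,0,0,-55,0,0,0,0,0,0,-55,0,0,0,0,0,0]}}

```text
t: 20.7
position: [0.4143, -0.1238, 0.063]
tool_rot: [1.0, 0.021, 0.0, -0.001]
force: [0.0, -0.6, -0.6]
grip_width: 0.159
```

Run:
```python
from h import *
img,K,Rm,e=cam('wrist');cv2.imwrite('pics/w20.png',cv2.resize(img[0:230,100:412],None,fx=2.5,fy=2.5,interpolation=2))
i,K2,R2,e2=cam('scene');cv2.imwrite('pics/s20.png',cv2.resize(i[140:260,190:350],None,fx=5,fy=5,interpolation=2))
st()
```

```text
t 20.8 pos [ 0.4149 -0.1238  0.0629] yaw 2.42 down [ 9.e-04  8.e-04 -1.e+00] F [ 1.3  -0.59  0.43] T [ 0.002  0.17  -0.08 ] grip 0.156 j [-0.32  0.72  0.87  2.21 -0.96  0.66 -0.27]
```

View pics/w20.png

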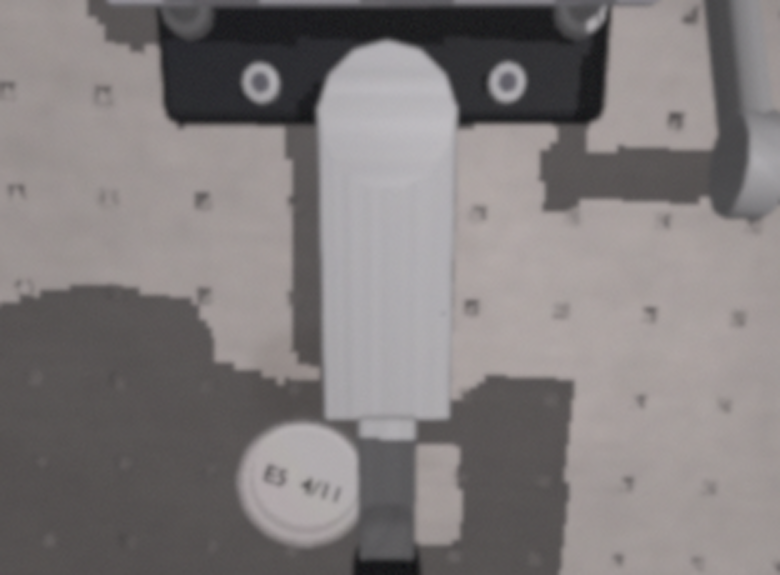

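View pics/s20.png

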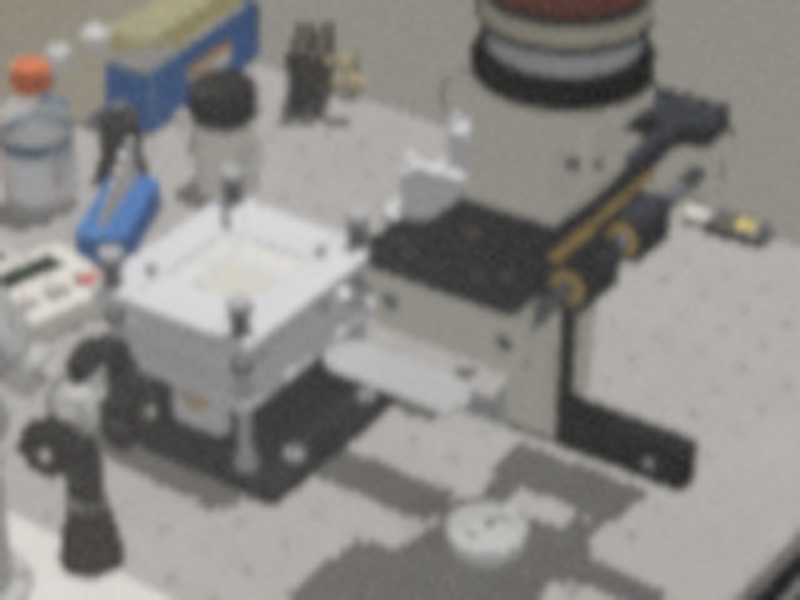

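Emit:
{"method": "move_arm", "body": {"increments": [-1,0,-8,0,0,0,0,-1,0,-25,0,0,0,0,-1,0,-50,0,0,0,0,-1,0,-80,0,0,0,0,-1,0,-105,0,0,0,0,2,5,-120,0,0,-4,0,5,15,-120,0,0,-11,0,8,30,-120,0,0,-18,0,11,45,-120,0,0,-25,0,14,60,-120,0,0,-32,0]}}

```text
t: 21.63
position: [0.4316, -0.1838, 0.1836]
tool_rot: [0.954, 0.299, 0.001, 0.0]
force: [1.0, 0.4, -0.7]
grip_width: 0.156
```

Run:
```python
from h import *
st()
rel([.42,-.243,.18],98.5)
```

```text
t 21.63 pos [ 0.4316 -0.1838  0.1836] yaw 34.8 down [ 1.4e-03  3.0e-04 -1.0e+00] F [ 1.01  0.41 -0.75] T [-0.039  0.144  0.042] grip 0.156 j [-0.26  0.52  0.93  1.99 -0.54  0.89 -0.01]
to [0.42, -0.243, 0.18] 98.5 -> [-43.4, 42.0, 3.5] [0.07, -0.05, -63.7]
```

Emit:
{"method": "move_arm", "body": {"increments": [-5,5,0,0,0,-7,0,-9,9,0,0,0,-14,0,-14,14,0,0,0,-21,0,-18,18,0,0,0,-28,0,-23,23,0,0,0,-35,0,-28,27,0,0,0,-42,0,-33,32,0,0,0,-49,0,-38,37,0,0,0,-56,0,-43,42,3,0,0,-63,0,-43,42,3,0,0,-64,0]}}

```text
t: 22.47
position: [0.4194, -0.2447, 0.181]
tool_rot: [0.651, 0.759, -0.0, 0.001]
force: [-0.0, 0.2, -1.3]
grip_width: 0.156
```

Run:
```python
from h import *
st()
i,K2,R2,e2=cam('scene');cv2.imwrite('pics/s21.png',cv2.resize(i[60:290,180:430],None,fx=2.5,fy=2.5,interpolation=2))
rel([.417,-.245,.05],98.5)
rel([.417,-.245,.0086],98.5)
```

```text
t 22.47 pos [ 0.4194 -0.2447  0.181 ] yaw 98.8 down [ 0.0013 -0.0014 -1.    ] F [-0.02  0.24 -1.27] T [-0.069  0.09   0.029] grip 0.156 j [ 0.08  0.46  0.58  1.95 -0.34  0.83  1.  ]
to [0.417, -0.245, 0.05] 98.5 -> [-0.9, -3.1, 130.9] [0.07, 0.02, 0.15]
to [0.417, -0.245, 0.0086] 98.5 -> [-0.8, -3.1, 172.3] [0.07, 0.02, 0.15]
```

View pics/s21.png

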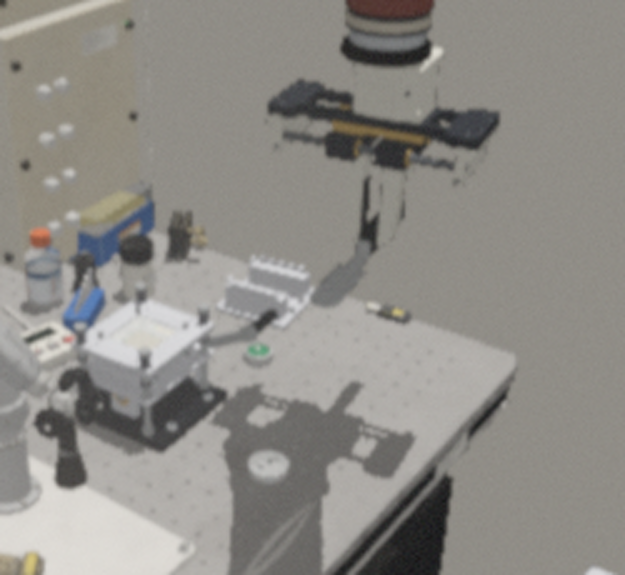

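Emit:
{"method": "move_arm", "body": {"increments": [-1,-3,20,0,0,0.2,0,-1,-3,50,0,0,0.2,0,-1,-3,85,0,0,0.2,0,-1,-3,120,0,0,0.2,0,-1,-3,145,0,0,0.2,0,-1,-3,158,0,0,0.2,0,-1,-3,165,0,0,0.2,0,-1,-3,168,0,0,0.2,0,-1,-3,168,0,0,0.2,0]}}

```text
t: 23.27
position: [0.4174, -0.2451, 0.0129]
tool_rot: [0.653, 0.757, 0.0, 0.001]
force: [0.5, -0.1, -1.1]
grip_width: 0.16
```

Run:
```python
from h import *
cam('wrist');st()
rel([.417,-.245,.0086],98.6)
```

```text
t 23.32 pos [ 0.4177 -0.2454  0.0135] yaw 98.42 down [ 0.0022 -0.001  -1.    ] F [ 0.67 -0.31 -0.2 ] T [-0.081  0.047  0.006] grip 0.158 j [ 0.26  0.72  0.34  2.09 -0.57  0.42  1.2 ]
to [0.417, -0.245, 0.0086] 98.6 -> [0.5, -0.7, 4.9] [0.11, 0.08, -0.18]
```

Emit:
{"method": "move_arm", "body": {"increments": [0.5,-0.5,3,0.1,0.1,0,0,0.5,-0.5,4.5,0.1,0.1,0,0,0.5,-0.5,5,0.1,0.1,0,0,0.5,-0.5,5,0.1,0.1,0,0,0.5,-0.5,5,0.1,0.1,0,0]}}

```text
t: 23.73
position: [0.4173, -0.245, 0.0088]
tool_rot: [0.653, 0.757, 0.0, 0.0]
force: [-0.1, 0.6, -0.8]
grip_width: 0.156
```

Run:
```python
from h import *
st()
```

```text
t 23.73 pos [ 0.4173 -0.245   0.0088] yaw 98.42 down [ 7.e-04  2.e-04 -1.e+00] F [-0.07  0.63 -0.77] T [-0.076  0.066 -0.026] grip 0.156 j [ 0.27  0.73  0.33  2.09 -0.58  0.41  1.21]
```

Emit:
{"method": "move_arm", "body": {"increments": [0,0,0.3,0,0,0,0.2,0,0,0.3,0,0,0,0.4,0,0,0.3,0,0,0,0.5,0,0,0.3,0,0,0,0.5,0,0,0.3,0,0,0,0.5,0,0,0,0,0,0,0.5]}}

```text
t: 24.23
position: [0.4173, -0.245, 0.0087]
tool_rot: [0.653, 0.757, 0.0, 0.0]
force: [0.2, 1.1, -1.1]
grip_width: 0.486
```

Run:
```python
from h import *
st()
```

```text
t 24.23 pos [ 0.4173 -0.245   0.0087] yaw 98.41 down [ 7.e-04  2.e-04 -1.e+00] F [ 0.17  1.08 -1.11] T [-0.026  0.067 -0.039] grip 0.486 j [ 0.27  0.73  0.33  2.09 -0.58  0.41  1.21]
```

Lift straight up and look.

Emit:
{"method": "move_arm", "body": {"increments": [0,0,-10,0,0,0,0.5,0,0,-40,0,0,0,0.5,0,0,-80,0,0,0,0.5,0,0,-120,0,0,0,0.5,0,0,-160,0,0,0,0.5,0,0,-190,0,0,0,0.5,0,0,-200,0,0,0,0.5,0,0,-200,0,0,0,0.5]}}

```text
t: 24.9
position: [0.4184, -0.246, 0.2118]
tool_rot: [0.653, 0.757, 0.001, 0.003]
force: [0.2, -0.4, -0.6]
grip_width: 0.498
```

Run:
```python
from h import *
img,K,Rm,e=cam('wrist');cv2.imwrite('pics/w22.png',img);np.savez('w22',img=img,K=K,Rm=Rm,e=e)
i,K2,R2,e2=cam('scene');cv2.imwrite('pics/s22.png',cv2.resize(i[60:290,180:430],None,fx=2.5,fy=2.5,interpolation=2))
st()
```

```text
t 25.0 pos [ 0.4166 -0.2443  0.2082] yaw 98.43 down [-2.0e-04  1.4e-03 -1.0e+00] F [0.22 0.46 0.11] T [-0.114  0.065  0.014] grip 0.502 j [ 0.05  0.42  0.62  1.92 -0.31  0.9   0.98]
```

View pics/w22.png

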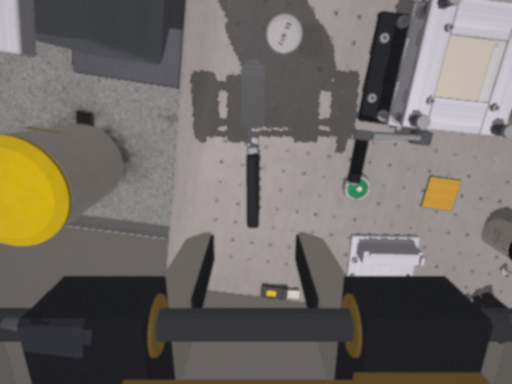

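View pics/s22.png

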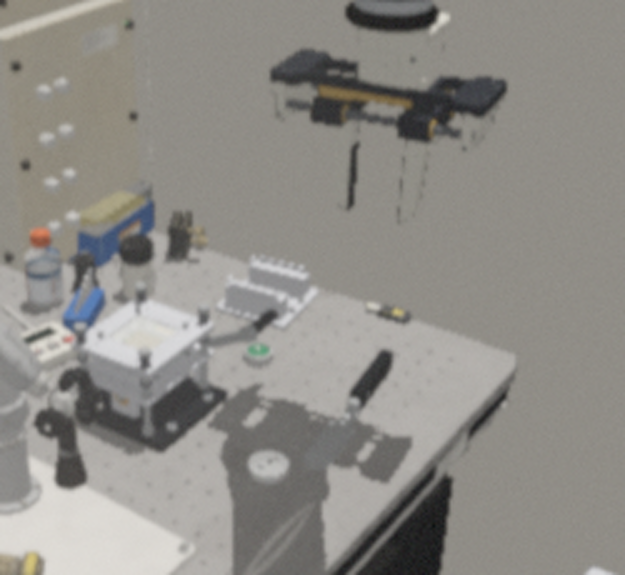

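Run:
```python
from h import *
d=np.load('w22.npz')
cv2.imwrite('pics/w22a.png',cv2.resize(d['img'][10:150,380:512],None,fx=5,fy=4.2,interpolation=2))
```

```text
(no output)
```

View pics/w22a.png

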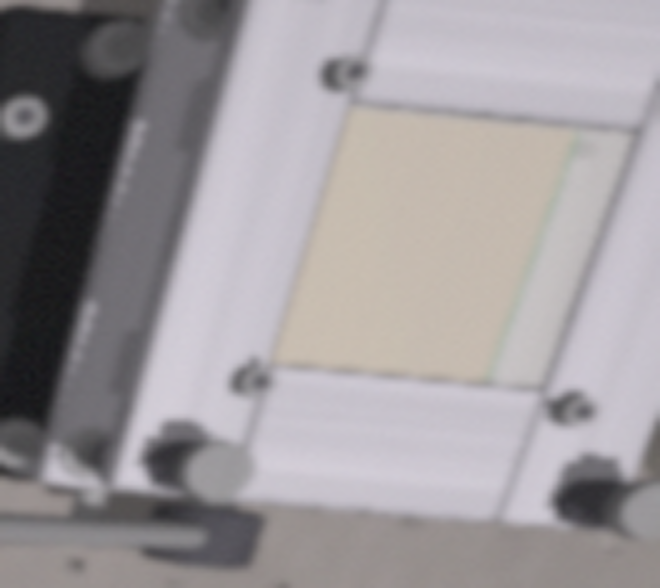

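```bash
cat >> h.py <<'E'
JC=np.array([.5872,-.115]);JY=np.radians(2.5)
def tojig(p): 
    d=np.asarray(p)[:2]-JC; c,s=np.cos(JY),np.sin(JY); return np.array([c*d[0]+s*d[1],-s*d[0]+c*d[1]])
def fromjig(x,y): 
    c,s=np.cos(JY),np.sin(JY); return JC+np.array([c*x-s*y,s*x+c*y])
E
python3 - <<'E'
from h import *
d=np.load('w22.npz');C=(d['K'],d['Rm'],d['e'])
for x,y,z in [(575,135,.063),(492,385,.063),(350,103,.085),(640,130,.085),(272,365,.085),(540,388,.085)]: print(tojig(onz(*C,380+x/5-.4,10+y/4.2-.4,z)).round(4))
# lever grip pixel
img=d['img'];g=cv2.cvtColor(img,cv2.COLOR_BGR2GRAY)
m=np.zeros_like(g);m[135:195,335:375]=(g[135:195,335:375]<55)
n,l,s,c=cv2.connectedComponentsWithStats(m);i=1+np.argmax(s[1:,4]);r=cv2.minAreaRect(np.argwhere(l==i)[:,::-1].astype(np.float32));print(s[i],r)
for z in (.077,.08,.083):print(z,onz(*C,*r[0],z).round(4),tojig(onz(*C,*r[0],z)).round(4))
print("nominal grip world",fromjig(-.078,-.09))
p=fromjig(-.078,-.09)
rel([p[0],p[1],.13],98.5);rel([p[0],p[1],.2],92.5)
E
```

```text
[0.0291 0.0287]
[ 0.0303 -0.0232]
[-0.0253  0.0255]
[0.0249 0.0259]
[-0.0247 -0.0245]
[ 0.024  -0.0241]
[348 139  19  43 482] ((357.4709777832031, 160.49386596679688), (12.094532012939453, 42.3901481628418), 11.9761323928833)
0.077 [ 0.5134 -0.2075  0.077 ] [-0.0777 -0.0892]
0.08 [ 0.5123 -0.207   0.08  ] [-0.0788 -0.0887]
0.083 [ 0.5113 -0.2066  0.083 ] [-0.0799 -0.0882]
nominal grip world [ 0.51319998 -0.20831665]
to [np.float64(0.5131999835794954), np.float64(-0.2083166521568634), 0.13] 98.5 -> [21.3, 100.8, 78.2] [-0.0, -0.08, -0.07]
to [np.float64(0.5131999835794954), np.float64(-0.2083166521568634), 0.2] 92.5 -> [21.4, 100.8, 8.2] [-0.0, -0.08, 5.93]
```

Emit:
{"method": "move_arm", "body": {"increments": [5,20,5,0,0,2,0.6,10,50,15,0,0,4,0.6,15,80,30,0,0,6,0.6,19,98,50,0,0,6,0.6,19,101,70,0,0,6,0.6,19,101,78,0,0,6,0.6,19,101,78,0,0,6,0.6,19,101,78,0,0,6,0.6]}}

```text
t: 25.67
position: [0.512, -0.2112, 0.1293]
tool_rot: [0.693, 0.721, -0.001, -0.002]
force: [-0.4, -0.5, -0.0]
grip_width: 0.601
```

Run:
```python
from h import *
img,K,Rm,e=cam('wrist');cv2.imwrite('pics/w23.png',img);np.savez('w23',img=img,K=K,Rm=Rm,e=e)
i,K2,R2,e2=cam('scene');cv2.imwrite('pics/s23.png',cv2.resize(i[100:260,190:400],None,fx=3.8,fy=3.7,interpolation=2))
st()
p=fromjig(-.078,-.092);rel([*p,.058],92.5)
```

```text
t 25.77 pos [ 0.5132 -0.2117  0.131 ] yaw 92.32 down [ 4.e-04  7.e-04 -1.e+00] F [ 0.93 -0.14  0.35] T [-0.101  0.085 -0.017] grip 0.603 j [-0.01  0.63  0.57  1.82 -0.45  0.82  0.83]
to [np.float64(0.5132872223542261), np.float64(-0.21031474860002713), 0.058] 92.5 -> [1.3, 0.1, 73.0] [0.02, -0.04, -0.18]
```

View pics/w23.png

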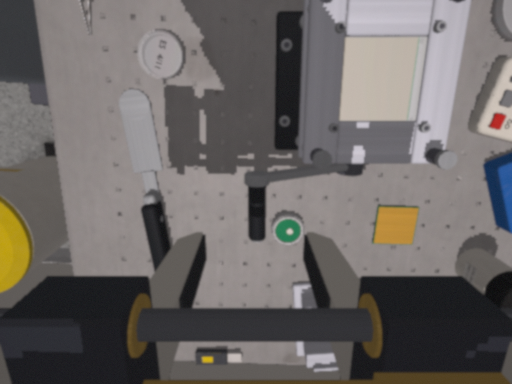

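View pics/s23.png

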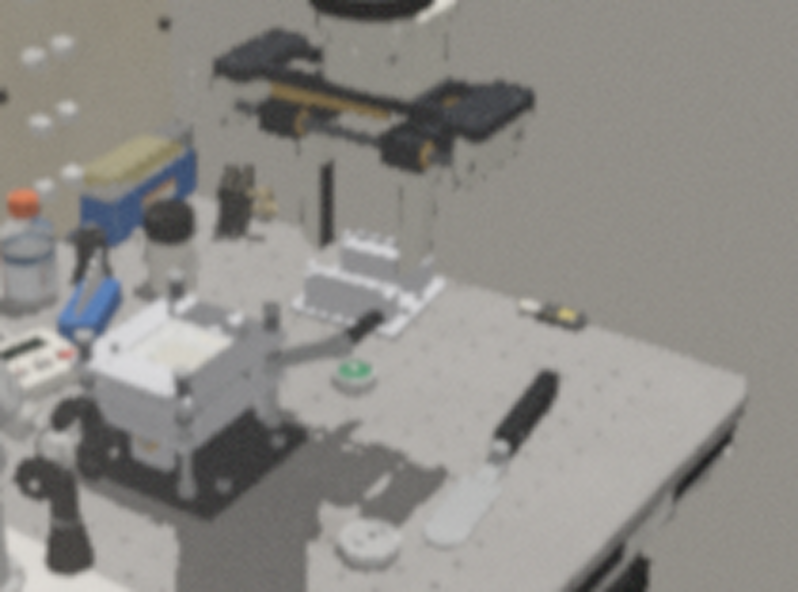

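Grip is at u≈257, centred. Descend 73 mm and close.

Emit:
{"method": "move_arm", "body": {"increments": [1,0,20,0,0,0,0.6,1,0,45,0,0,0,0.6,1,0,62,0,0,0,0.6,1,0,70,0,0,0,0.6,1,0,73,0,0,0,0.6,1,0,73,0,0,0,0.6,1,0,73,0,0,0,0.6]}}

```text
t: 26.35
position: [0.5138, -0.2114, 0.0592]
tool_rot: [0.693, 0.721, 0.001, 0.001]
force: [0.2, 0.8, 0.3]
grip_width: 0.6
```

Run:
```python
from h import *
img,K,Rm,e=cam('wrist');cv2.imwrite('pics/w24.png',img)
st()
p=fromjig(-.078,-.092);rel([*p,.058],92.5)
```

```text
t 26.4 pos [ 0.514  -0.2113  0.0593] yaw 92.3 down [ 2.8e-03 -3.0e-04 -1.0e+00] F [ 0.77  0.54 -0.34] T [-0.072  0.057  0.011] grip 0.6 j [ 0.04  0.73  0.49  1.88 -0.53  0.67  0.9 ]
to [np.float64(0.5132872223542261), np.float64(-0.21031474860002713), 0.058] 92.5 -> [1.0, -0.6, 1.3] [0.16, 0.03, -0.2]
```

View pics/w24.png

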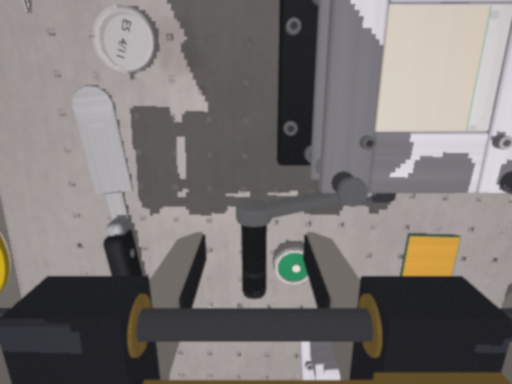

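Emit:
{"method": "move_arm", "body": {"increments": [1,-0.6,1.3,0,0,0,0.3,1,-0.6,1.3,0,0,0,0,1,-0.6,1.3,0,0,0,0,1,-0.6,1.3,0,0,0,0,1,-0.6,1.3,0,0,0,0,1,-0.6,1.3,0,0,0,0,1,-0.6,1.3,0,0,0,0,1,-0.6,1.3,0,0,0,0,1,-0.6,1.3,0,0,0,0,1,-0.6,1.3,0,0,0,0]}}

```text
t: 27.23
position: [0.5136, -0.2104, 0.058]
tool_rot: [0.693, 0.721, 0.001, 0.001]
force: [0.0, 0.1, -0.6]
grip_width: 0.127
```

Run:
```python
from h import *
cam('wrist')
st()
s=arm.state();p0=s["position"];print(tojig(p0),p0[2]+.019)
for dth in [10,20,30,40,50,60,70,80,90,95.1]:
    a=np.radians(30); b=a+np.radians(dth)
    dx=-.09*np.cos(b)+.09*np.cos(a); dz=.09*np.sin(b)-.09*np.sin(a)
    q=fromjig(dx,0)-JC
    Rt=R.from_quat(s["tool_rot"]).as_matrix(); print(dth,(Rt.T@np.array([q[0],q[1],dz])*1000).round(1))
```

```text
t 27.28 pos [ 0.5135 -0.2103  0.058 ] yaw 92.31 down [ 3.1e-03 -5.0e-04 -1.0e+00] F [ 0.78 -0.47  0.27] T [-0.083 -0.111  0.031] grip 0.132 j [ 0.04  0.73  0.49  1.88 -0.53  0.66  0.9 ]
[-0.0777483  -0.09202746] 0.07698871040662575
10 [  0.    9.  -12.8]
20 [  0.1  20.2 -23.9]
30 [  0.1  33.  -32.8]
40 [  0.1  47.3 -39.4]
50 [  0.2  62.4 -43.4]
60 [  0.2  78.1 -44.8]
70 [  0.3  93.7 -43.3]
80 [  0.3 108.8 -39.2]
90 [  0.4 123.  -32.6]
95.1 [  0.4 129.8 -28.2]
```

Emit:
{"method": "move_arm", "body": {"increments": [0,4.2,-6.6,0,0,0,0,0,9,-12.8,0,0,0,0,0,14.4,-18.6,0,0,0,0,0,20.2,-23.9,0,0,0,0,0,26.4,-28.6,0,0,0,0,0,33,-32.8,0,0,0,0,0,40,-36.4,0,0,0,0,0,47.3,-39.4,0,0,0,0,0,47.3,-39.4,0,0,0,0]}}

```text
t: 28.03
position: [0.5579, -0.2087, 0.1]
tool_rot: [0.693, 0.721, -0.0, -0.002]
force: [-10.4, 1.2, 10.9]
grip_width: 0.13
```

```bash
cat > lev.py <<'E'
from h import *
img,K,Rm,e=cam('wrist');cv2.imwrite('pics/wl.png',img)
st()
s=arm.state();p0=s["position"];j=tojig(p0);z=p0[2]+.019
print(j,z,"rad",np.hypot(j[0],z-.032),"theta",np.pi-np.arctan2(z-.032,j[0])-np.radians(30))
Rt=R.from_quat(s["tool_rot"]).as_matrix()
for dth in range(40,100,5):
    b=np.radians(30+dth); q=fromjig(-.09*np.cos(b),-.092)
    print(dth,(Rt.T@(np.array([q[0],q[1],.032+.09*np.sin(b)-.019])-p0)*1000).round(1))
E
python3 lev.py
```

```text
t 28.08 pos [ 0.5577 -0.2087  0.0999] yaw 92.27 down [-0.0026  0.0016 -1.    ] F [-9.01  1.37 11.32] T [ 0.241  2.363 -0.027] grip 0.13 j [-0.    0.73  0.54  1.73 -0.48  0.83  0.8 ]
[-0.03351963 -0.092318  ] 0.11892702601726159 rad 0.09316583832556818 theta 0.6791605748883184
40 [0.3 2.7 2.3]
45 [ 0.4 10.2 -0. ]
50 [ 0.4 17.9 -1.8]
55 [ 0.4 25.7 -2.8]
60 [ 0.5 33.5 -3.2]
65 [ 0.5 41.4 -2.8]
70 [ 0.5 49.1 -1.8]
75 [ 0.5 56.8 -0.1]
80 [ 0.6 64.3  2.2]
85 [ 0.6 71.6  5.2]
90 [ 0.6 78.5  8.8]
95 [ 0.6 85.2 13. ]
```

View pics/wl.png

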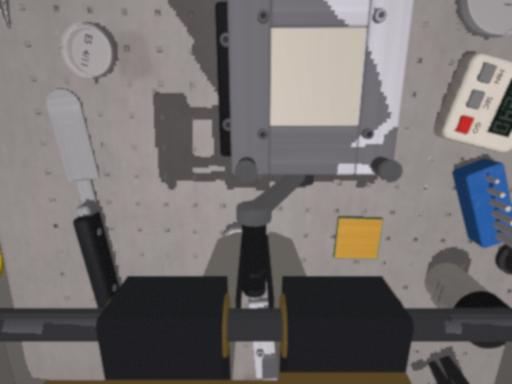

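Emit:
{"method": "move_arm", "body": {"increments": [0.3,6,1.2,0,0,0,0,0.4,13,-0.6,0,0,0,0,0.4,20,-2,0,0,0,0,0.4,27,-2.9,0,0,0,0,0.5,34,-3.2,0,0,0,0,0.5,41.4,-2.8,0,0,0,0,0.5,49,-1.8,0,0,0,0,0.5,53,-1,0,0,0,0,0.5,53,-1,0,0,0,0]}}

```text
t: 28.83
position: [0.611, -0.2072, 0.103]
tool_rot: [0.693, 0.721, -0.001, -0.001]
force: [-4.3, -0.7, 5.0]
grip_width: 0.131
```

```bash
python3 lev.py; python3 -c "
from h import *
i=cam('scene')[0];cv2.imwrite('pics/s25.png',cv2.resize(i[100:260,190:400],None,fx=3.8,fy=3.7,interpolation=2))"
```

```text
t 28.88 pos [ 0.6108 -0.2073  0.103 ] yaw 92.27 down [-0.0023 -0.     -1.    ] F [-4.41 -1.07  4.75] T [-0.241  1.102  0.019] grip 0.132 j [-0.01  0.79  0.55  1.58 -0.48  0.92  0.74]
[ 0.01956051 -0.09323484] 0.12197194560580227 rad 0.09207369149324923 theta 1.2612730334711006
40 [  1.  -50.3   5.5]
45 [  1.1 -42.9   3.1]
50 [  1.1 -35.2   1.4]
55 [  1.1 -27.4   0.4]
60 [  1.2 -19.6   0. ]
65 [  1.2 -11.7   0.3]
70 [ 1.2 -3.9  1.3]
75 [1.2 3.7 3. ]
80 [ 1.3 11.2  5.4]
85 [ 1.3 18.5  8.4]
90 [ 1.3 25.5 12. ]
95 [ 1.4 32.1 16.2]
```

View pics/wl.png

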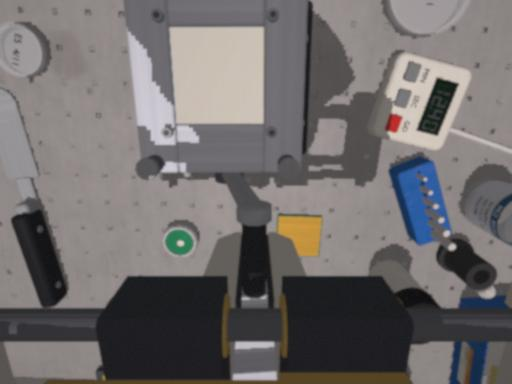

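View pics/s25.png

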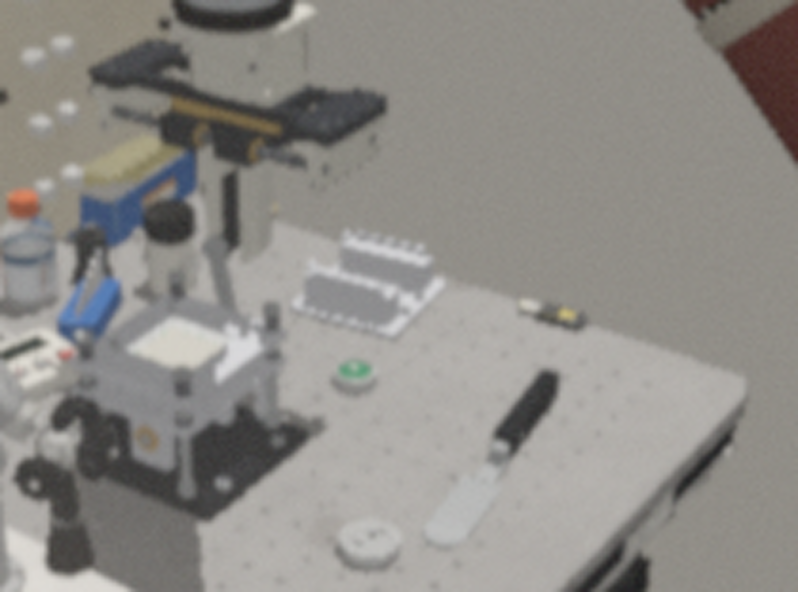

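Emit:
{"method": "move_arm", "body": {"increments": [0.5,5,3,0,0,0,0,0.5,11.2,5.2,0,0,0,0,0.5,18.5,8.2,0,0,0,0,0.5,25.5,11.8,0,0,0,0,0.5,31,15.5,0,0,0,0,0.5,34,16.5,0,0,0,0,0.5,34,16.5,0,0,0,0,0.5,34,16.5,0,0,0,0]}}

```text
t: 29.6
position: [0.6447, -0.2061, 0.0864]
tool_rot: [0.693, 0.721, -0.001, -0.0]
force: [-3.6, -2.7, 2.6]
grip_width: 0.131
```

```bash
python3 lev.py; python3 -c "
from h import *
i=cam('scene')[0];cv2.imwrite('pics/s26.png',cv2.resize(i[100:260,190:400],None,fx=3.8,fy=3.7,interpolation=2))"
```

```text
t 29.65 pos [ 0.6446 -0.2062  0.0864] yaw 92.23 down [-0.0018 -0.001  -1.    ] F [-3.34 -2.7   2.04] T [-0.588  0.997  0.062] grip 0.127 j [-0.01  0.85  0.54  1.49 -0.49  0.95  0.71]
[ 0.05338453 -0.09358695] 0.10544534401473533 rad 0.09079717209969007 theta 1.6757242479649141
40 [  1.2 -84.2 -11. ]
45 [  1.2 -76.7 -13.3]
50 [  1.2 -69.  -15.1]
55 [  1.3 -61.3 -16.1]
60 [  1.3 -53.4 -16.5]
65 [  1.4 -45.6 -16.1]
70 [  1.4 -37.8 -15.1]
75 [  1.4 -30.1 -13.4]
80 [  1.5 -22.6 -11.1]
85 [  1.5 -15.4  -8.1]
90 [ 1.5 -8.4 -4.5]
95 [ 1.6 -1.8 -0.3]
```

View pics/wl.png

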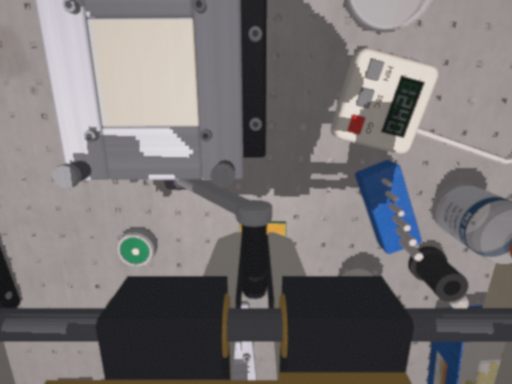

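View pics/s26.png

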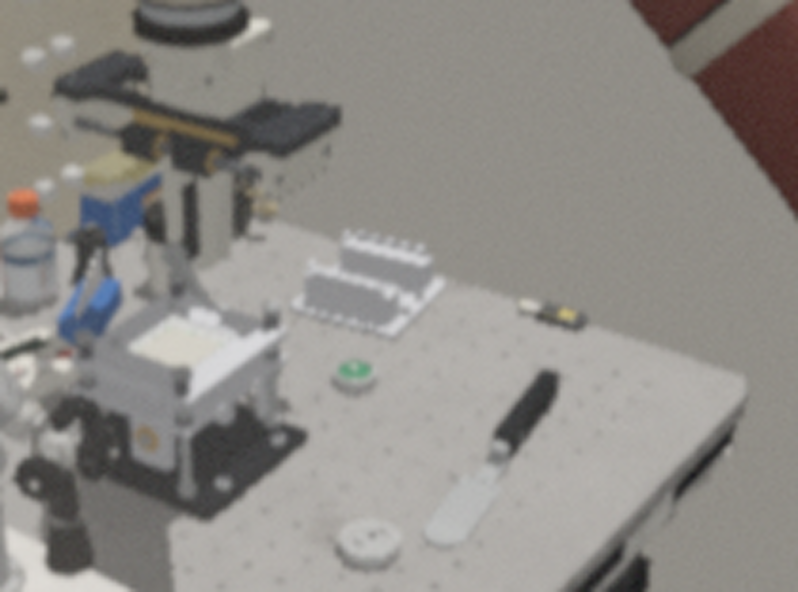

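```bash
python3 -c "
from h import *
st(); arm.finish_job(); st()"
```

```text
t 29.7 pos [ 0.6446 -0.2062  0.0865] yaw 92.23 down [-0.0018 -0.001  -1.    ] F [-3.73 -2.41  1.52] T [-0.659  1.009  0.036] grip 0.132 j [-0.01  0.85  0.54  1.49 -0.49  0.95  0.71]
the job is handed in; nothing more can be done
the job is handed in; nothing more can be done
```

I slid the paddle under the larger plate, carried it into the jig and lowered it into the nest. I then drew the paddle out and laid it flat in its old place. Finally I raised the lever and handed the job in at about 29.7 s, still gripping it.

**Last checks:**
- **Lever:** from the tool pose it stood at about 1.68 rad (target 1.66). The fingers were closed on the grip (opening 0.13) with about 3–4 N of spring pull on the tool.
- **Plate:** seen through the stamp just before I raised the lever, its rear edge was at +29.7 mm in the jig frame. That puts it within about 1 mm of centre along x. Its sideways position was last seen within about 1 mm of the jig's axis, just before it went in.
- **Paddle and table:** the scene picture showed the paddle lying flat and released. Nothing else on the table looked moved.

**Not checked or in disagreement:**
- I did not measure the plate-to-stamp force or the stamp head's 2 mm rise; I infer them from the lever angle.
- The top and wrist cameras differed by 2–3 mm on the jig's y position. I used the wrist value, because the blade was measured with the same camera.
- The lever grip rolled about 3–4 mm between the pads during the swing, with up to about 14 N on the tool, and had mostly come back by the end.

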